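Find and mark top dead centre on the pump camshafts

ROBOT

A 7-joint arm with a two-finger parallel gripper is mounted at the origin on the work surface. World frame = base frame: x ahead of the robot, y to its left, z up, the work surface at z = 0. Lengths are in m, angles in rad, forces in N, time in s.
With the tool pointing down it reaches from about 0.425 to 0.8 m from the base axis. Payload 8.3 kg.
Tool frame: the origin (TCP) lies between the finger pads; the fingertips stand 19 mm ahead of it and the grasp point (between the pads) is the TCP; y points along the fingers, z is the direction in which the jaws open and shut, and the axes are right-handed (so a half turn about y gives the same grasp; the last joint's range is limited). The gripper opens to 85 mm and grips with 20 to 120 N. Pads are 22 mm wide; open, the fingers measure 114 mm over their backs; the gripper's body (76 mm by 85 mm) begins 54 mm behind the grasp point. The pads swing forward as they close: fully open they stand 13 mm farther back than shut.
Start: joints at [-1.383, 0.383, 0.016, 1.37, -0.006, 1.388, -0.046], TCP at [0.155, 0.605, 0.25] pointing down, gripper open.
Joint ranges: [-2.95, 2.95], [-0.25, 2.06], [-1.52, 1.56], [0.18, 2.33], [-1.44, 4.58], [0.02, 2.06], [-3.01, 3.01]. Speed limits (rad/s): [2.39, 2.39, 3.01, 3.01, 3.14, 3.14, 3.14].

INTERFACE

Orientations are given as a unit quaternion [w, x, y, z].
In Python, from cell import arm, camera gives the robot as it stands.
- The arm moves only by the shell command python3 -m jog 'ROWS' [OPENING] [FORCE]. ROWS is JSON, a list of rows, each an object of numbers: "tx", "ty", "tz": the shift along the world's x, y, z in cm; "rx", "ry", "rz": the turn, a rotation vector about the world's x, y, z in rad. In form: [{"tx": .., "ty": .., "tz": .., "rx": .., "ry": .., "rz": ..}, ...]. A call has 1 to 8 rows; each row shifts and turns the commanded pose from where the row before left it; what a row does not reach is not made up. A row lasts 1/8 s, in which the tool goes at most 62.5 mm and 10.7 degrees, less where a joint would pass 70% of its speed; a pose out of reach is approached as far as the arm can. A call is refused whole if a number of a shift passes 6.25 or a number of a turn 0.188, either way. A call with a gripper value outside its range is refused whole. OPENING is the closure, from 0 (fully open) to 1 (shut), set as the call begins (- or left out, the last holds). The fingers move at their own pace and stop on an object; FORCE is the grip in N (left out, the last holds). Time passes only in rows, so rows that do not move let the fingers close. It gives the time, the measured TCP pose, the force and the opening at its end, in the units of the state.
- arm.get_obs(): the state, without advancing time (a new reading comes with each control period).
- camera(name): name is "scene" or "top" or "wrist"; returns a dict with "img" (480x640x3 uint8, red, green, blue), "z_map" (480x640 float32, m along the optical axis (not along the pixel's ray), 0 where there is no reading), "mtx" (3x3 intrinsics, pixels), "rvec" (rotation vector, rad) and "tvec" (3), from world to camera coordinates, as OpenCV has them. Camera axes: x right, y down, z forward; pixel columns grow to the right and rows downward; lengths in m; the calibration is good to about 2 mm. A picture is of the moment at which its call begins.
- arm.close_job(): hands the job in, once; it reports no verdict.
The state is a dict: "time": time; "joint_positions": joint angles; "joint_velocities": joint speeds; "joint_efforts": joint torques, N m; "tcp_pos": TCP position; "tcp_rot": TCP orientation; "ft_force": force on the tool from outside, world axes, zero at the start; "moment": the same for the moment, N m; "width": finger opening in m.
Only numpy, scipy, OpenCV 4.12 (cv2) and the standard library are available. Lean on these libraries where they do the work, as an engineer would, in place of code of your own. Each camera call takes 0.05 s, during which the arm holds its last target. There are 200 camera calls.

TASK

Take the pump camshafts from the tray one after another, beginning with the one nearest you and working away from you. Lay each on the rollers of the cam gauge with its thick coupling block towards the marking punch, turn it with the crank to find where the plunger is pushed down furthest (top dead centre) and stop there, press the punch fully down to its stop to mark it there, then lay the camshaft in the sloping chute with its coupling block on the left. Finish with all camshafts lying in the chute and leave the other things on the bench where they are.

Things in the scene. Friction and masses are not known exactly. Their poses are not given: they have to be found in the camera images.
- cam_1 (a point): middle of the cam of camshaft 1 (starts nearest the robot; absent in some runs), on the shaft axis; y runs along the shaft to the coupling block, x and z turn with the shaft. Steel shaft 18 mm in diameter, 188 mm long, 0.45 kg, balanced near the cam: a round disc in its middle, 28 mm wide, 30 to 32 mm across, off-centre by 3.5 to 4.5 mm (direction unknown). Lies with its axis 17 mm above the tray's floor
- cam_2 (a point): the same for camshaft 2, which starts in the middle of the tray with its coupling block pointing the other way (absent in some runs); its own cam size and throw. Gripped across the cam disc, any camshaft slides up to 4.5 mm sideways as the fingers centre on the disc. The tray has a 3 mm floor and, beside the shafts' ends only (60 mm and more from its middle line), dividers 16 mm high and 95 mm apart
- cam_3 (a point): the same for camshaft 3, which starts farthest from the robot in the tray (absent in some runs); its own cam size and throw
- coupling_1 (a point): centre of the thick aluminium coupling block of camshaft 1: 34 x 34 mm square, 26 mm along the shaft, 76 to 102 mm from the cam's middle. At the other end is a thin dark round thrust disc, 34 mm across, 76 to 86 mm from the middle. The shaft lies on the block and the disc. Same axes as cam_1
- coupling_2 (a point): centre of the aluminium coupling block of camshaft 2, 89 mm from cam_2 along the shaft; same shape and axes
- coupling_3 (a point): centre of the aluminium coupling block of camshaft 3, 89 mm from cam_3 along the shaft; same shape and axes
- gauge: the fixed cam gauge; origin on the bench under the middle of the rollers, x away from the robot, y left towards the punch, z up. Base plate 14 mm thick. Aluminium side brackets at y = +-57 to 64 mm, x = +-38 mm, up to z = 80 mm; between them there is only the plunger, so fingers may reach 25 mm below the shaft axis. A dial on the far side shows the plunger's reading: red needle, 0.33 rad per mm
- rest_centre (a point): where the middle of the cam is when a camshaft is seated: 92 mm above the bench, shaft along the gauge's y (it may lie up to 12 mm off along y). The shaft lies in the V between two pairs of rubber rollers, 36 mm across, 13 mm wide, at y = +-45 mm; axles at x = +-20 mm, z = 74 mm. It centres itself if set down within some 8 mm across. Same axes as the gauge
- plunger (a joint): reading of the sprung plunger (m), a vertical pin with a round 12 mm tip under the cam that pushes up with 0.2 to 1 N: 0 = fully up (nothing on it), grows as the cam pushes it down. As a camshaft turns it swings between roughly 4 and 13 mm, once up and down for each turn of the camshaft; the highest reading differs from camshaft to camshaft
- plunger_tip (a point): top of the plunger's tip, straight below the middle of the rollers; at reading 0 it is 85 mm above the bench, 7 mm below the axis of a seated camshaft, and it goes down with the reading; axes as the gauge's
- crank (a joint): angle of the hand crank (rad), no end stops: 0 = handle straight up, positive carries the handle from the top away from the robot. Axis along the gauge's y at x = -20 mm, z = 74 mm; stays where left; 2 N at the handle turns it. It drives the front rollers, which turn the camshaft by friction, about 2 turns for one of the crank (turned briskly, the rubber slips)
- handle (a point): middle of the crank's handle, a grey free-spinning sleeve 16 mm in diameter and 56 mm long, parallel to the gauge's y, at y = -146 mm in the gauge's frame, circling at 36 mm radius; the crank arm is 30 mm from here towards the rollers
- punch (a joint): stroke of the spring marking punch (m): 0 = up, 0.012 = fully down on its stop; springs back; 2 N to start, 8 N to reach the stop
- punch_top (a point): centre of the top of the punch's round metal head, 32 mm in diameter; when up 126 mm above the bench, at x = 4 mm, y = 134 mm in the gauge's frame. Pushed straight down it drives a scriber at the coupling block's end face
- chute_rails: the fixed chute: two steel rails 14 mm wide, 235 mm long, at y = +-45 mm, sloping 15 degrees down towards the robot. Origin midway on their top plane, 62 mm above the bench; x uphill (away from the robot), y left, z square to the rails. Stops at x = -107 mm. A shaft lies across the rails, axis 9 mm above their plane; let go at about x = 70 mm it rolls down to the stops or the one before
- chute: base plate of the chute, 240 x 210 mm, on the bench; origin under the middle of the rails, x away from the robot, y left. Grey guide cheeks stand along both sides of the rails, inner faces at y = 112 mm (left, beside the coupling blocks) and y = -96 mm (right, beside the thrust discs), 31 mm above the rail plane, so a camshaft has about 10 mm of play sideways
- solvent_bottle: bystander: amber solvent bottle, 170 mm tall
- wash_bottle: bystander: white bottle, 160 mm tall
- beaker: bystander: glass beaker, 90 mm tall
- screwdriver: bystander: screwdriver lying on the bench
- wrench: bystander: wrench lying on the bench
- pump_head: bystander: steel pump head block, 60 x 50 x 63 mm
- lc_column: bystander: steel LC column lying on the bench, 150 mm long
- vial_rack: bystander: grey rack of vials, 90 x 160 x 51 mm
Things that resemble listed ones, but are neither listed nor needed, are in the scene too. Leave any brown or orange look-alike of the part that bears cam_2 alone.

How it is judged:
By the outcome, as a careful person would: the job done as asked, in the order asked, and still so for the second after the job is handed in, with the robot touching nothing.
Of camshaft_1, camshaft_2, camshaft_3 only 2 to 3 are there at a start; the rules pass over those that are not, and their reading is None.
At some moment in a run one of camshaft_1, camshaft_2, camshaft_3 may be knocked a few centimetres aside while the robot is not near it.
Once in a run the grip may slacken for a moment while it holds something.
It also fails if it takes over 210 s, if anything falls off the work surface, if the arm or the gripper's body presses on something with over 40 N, if the wrist force passes 120 N, or if a joint passes its speed limit or range.

## Working session

There is one attempt and no reset: what is moved stays moved. The work goes in short steps, Python scripts to look and compute and a shell command to move; the robot and the scene stay as the last step left them, time stands still between calls to the robot, and variables do not carry over. Pictures are saved under pics/ and viewed, about 12 in all and at most 16, crops included, and the job is handed in when it is done.

```bash
ls; mkdir -p pics; python3 - <<'E'
from cell import arm, camera
import cv2,numpy as np
o=arm.get_obs()
print({k:np.round(v,3).tolist() for k,v in o.items()})
for n in ["top","scene"]:
    c=camera(n); cv2.imwrite(f"pics/{n}0.png",c["img"][:,:,::-1]); np.savez(f"{n}0.npz",**c); print(n,c["mtx"].tolist(),c["rvec"],c["tvec"])
E
```

```text
pics
{'time': 0.0, 'joint_positions': [-1.383, 0.384, 0.016, 1.371, -0.006, 1.388, -0.046], 'joint_velocities': [0.0, 0.0, 0.001, -0.001, -0.0, -0.001, -0.001], 'joint_efforts': [-0.001, -62.759, 0.844, -37.183, 0.016, 0.014, -0.0], 'tcp_pos': [0.155, 0.605, 0.249], 'tcp_rot': [-0.701, 0.702, -0.088, 0.088], 'ft_force': [-0.23, -0.292, 0.247], 'moment': [-0.022, 0.021, 0.049], 'width': 0.086}
top [[550.1132672072006, 0.0, 323.7276299855585], [0.0, 550.1132672072006, 248.58115691067397], [0.0, 0.0, 1.0]] [ 2.13182911 -2.16442388  0.16384929] [-0.13465504  0.49449191  1.43563748]
scene [[550.6457429716734, 0.0, 333.03503994586885], [0.0, 550.6457429716734, 233.6860213379572], [0.0, 0.0, 1.0]] [ 2.18320985  0.76598439 -0.35135888] [-0.30311142 -0.20828821  1.64273104]
```

View pics/top0.png

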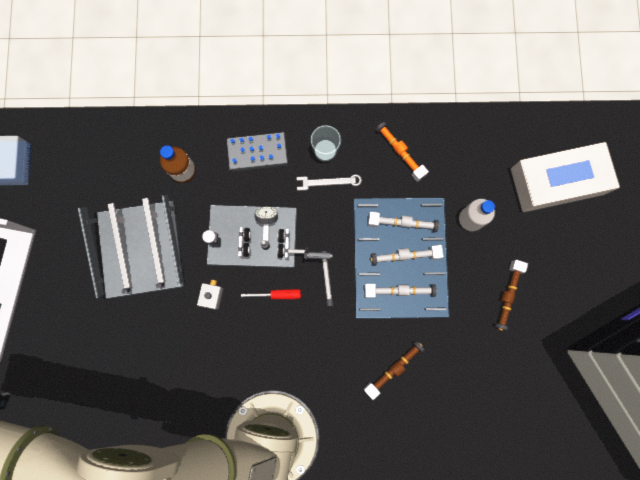

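View pics/scene0.png

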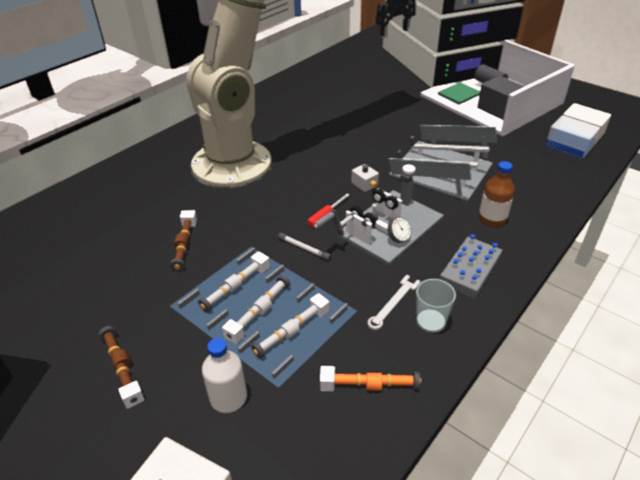

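Top: robot base at (272,440), camshafts at about (401,290), (405,255), (403,222). The gauge is at (252,236) with the punch at (209,237), the crank at (318,256) and the chute at (138,248). Next I'll enlarge the gauge, tray and chute.

```bash
cat > h.py <<'E'
from cell import arm, camera
import cv2,numpy as np
from scipy.spatial.transform import Rotation as R
def grab(n,tag):
    c=camera(n); np.savez(f"{tag}.npz",**c); return c
def load(tag): return dict(np.load(f"{tag}.npz"))
def cam(c): return R.from_rotvec(np.ravel(c["rvec"])).as_matrix(), np.ravel(c["tvec"])
def cloud(c):
    v,u=np.mgrid[0:480,0:640]; z=c["z_map"]; K=c["mtx"]
    P=np.stack([(u-K[0,2])/K[0,0]*z,(v-K[1,2])/K[1,1]*z,z],-1)
    Rm,t=cam(c); return (P-t)@Rm
def ray(c,u,v,h):  # world point at height h on pixel
    Rm,t=cam(c);K=c["mtx"]; d=Rm.T@np.array([(u-K[0,2])/K[0,0],(v-K[1,2])/K[1,1],1]); o=-Rm.T@t
    return o+d*(h-o[2])/d[2]
def proj(c,P):
    Rm,t=cam(c); p=np.asarray(P)@Rm.T+t; q=p@c["mtx"].T; return q[...,:2]/q[...,2:]
def crop(c,x0,y0,x1,y1,s,fn):
    im=cv2.resize(c["img"][y0:y1,x0:x1,::-1],None,fx=s,fy=s,interpolation=cv2.INTER_CUBIC)
    cv2.imwrite("pics/"+fn,im)
def st():
    o=arm.get_obs(); print({k:np.round(o[k],4).tolist() for k in ["time","joint_positions","tcp_pos","ft_force","width"]}, "toolY",np.round(R.from_quat(np.roll(o["tcp_rot"],-1)).as_matrix()[:,1],3),"toolZ",np.round(R.from_quat(np.roll(o["tcp_rot"],-1)).as_matrix()[:,2],3))
E
python3 - <<'E'
from h import *
c=load("top0"); 
a=cv2.resize(c["img"][195:320,70:335,::-1],None,fx=3,fy=3,interpolation=cv2.INTER_CUBIC)
b=cv2.resize(c["img"][190:325,345:455,::-1],None,fx=4,fy=4,interpolation=cv2.INTER_CUBIC)
cv2.imwrite("pics/g0.png",a);cv2.imwrite("pics/t0.png",b)
print(a.shape,b.shape)
P=cloud(c)
st()
for n,u,v in [("tray",400,273),("base",220,258),("bench",335,330),("punch",209,237),("handle",318,256),("chute",135,285)]: print(n,P[v,u].round(4))
E
```

```text
(375, 795, 3) (540, 440, 3)
{'time': 0.1, 'joint_positions': [-1.3829, 0.3842, 0.0164, 1.3711, -0.0063, 1.3882, -0.0465], 'tcp_pos': [0.155, 0.6051, 0.2494], 'ft_force': [-1.0921, -0.4854, -0.1177], 'width': 0.0856} toolY [-0.    -0.002 -1.   ] toolZ [ 0.248  0.969 -0.002]
tray [ 0.4267 -0.3484  0.0066]
base [0.4738 0.1386 0.016 ]
bench [ 0.2764 -0.1691  0.0043]
punch [0.5134 0.1474 0.1232]
handle [ 0.4624 -0.1268  0.1132]
chute [0.4047 0.3676 0.0102]
```

View pics/g0.png

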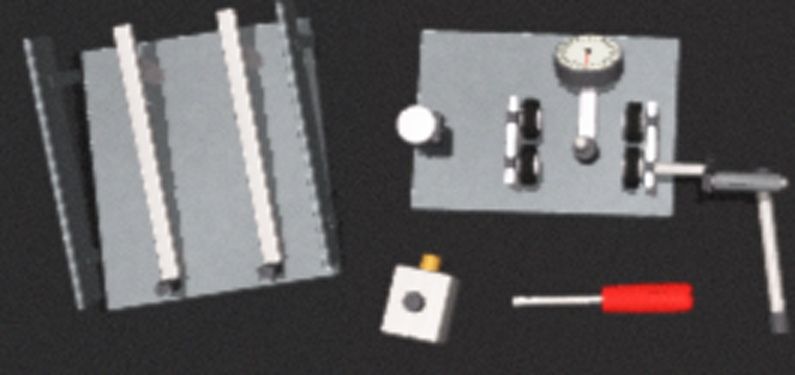

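View pics/t0.png

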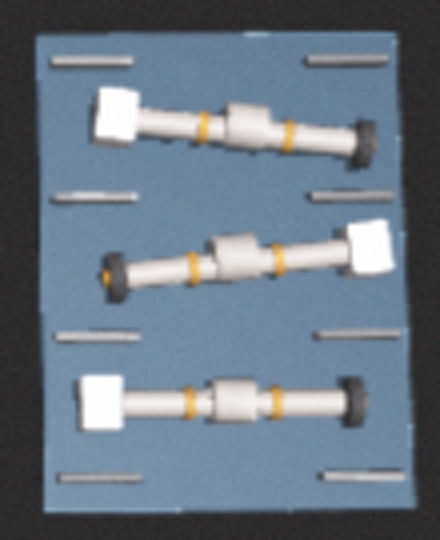

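Crops: the rollers are at about (527,167), (530,118), (632,168) and (634,120). The punch head is at (417,125), the plunger at (585,147), the handle sleeve spans (705–785,181), and the rails run (123,27)→(170,283) and (227,12)→(272,270). In the tray crop the cam centres are near (235,400), (236,256) and (248,125). All three camshafts are present, and #2 is reversed.

```bash
python3 - <<'E'
from h import *
c=load("top0"); P=cloud(c)
g=lambda x,y,h: ray(c,70+(x+.5)/3-.5,195+(y+.5)/3-.5,h)
t=lambda x,y,h: ray(c,345+(x+.5)/4-.5,190+(y+.5)/4-.5,h)
pr=lambda n,p: print(n,np.round(p,4))
# gauge
rl=[g(527,167,.092),g(530,118,.092),g(632,168,.092),g(634,120,.092)]
for i,p in enumerate(rl): pr("roller%d"%i,p)
m=np.mean(rl,0); pr("roller mean",m)
pr("punch",g(417,125,.126)); pr("tip",g(585,143,.085))
pr("handle",g(745,181,.110)); 
for x,y in[(422,31),(679,40),(412,208),(672,214)]: pr("base",g(x,y,.014))
# cloud-based
def blob(u0,v0,u1,v1,zl,zh):
    Q=P[v0:v1,u0:u1].reshape(-1,3); Q=Q[(Q[:,2]>zl)&(Q[:,2]<zh)]; return Q
Q=blob(195,225,225,250,.115,.14); pr("punch cloud",Q.mean(0)); print(len(Q))
Q=blob(303,248,335,265,.1,.13); pr("handle cloud",[*Q.min(0),*Q.max(0),*Q.mean(0)])
# rails
for nm,a,b in [("L",(123,27),(170,278)),("R",(227,12),(272,266))]:
    pr("rail"+nm,[g(*a,.092),g(*b,.0316)])
Q=blob(85,195,185,300,.03,.11)
# tray cams
for n,b,d,cm in [(1,(102,402),(355,402),(235,400)),(2,(368,247),(116,276),(236,256)),(3,(117,115),(366,143),(248,125))]:
    B=t(*b,.037);D=t(*d,.025); C=t(*cm,.034); ax=(B-D)[:2]; ax/=np.linalg.norm(ax)
    pr("cam%d coupling,disc,cam"%n,[B,D,C]); print(" axis az deg",np.degrees(np.arctan2(ax[1],ax[0])), "cam est from B",(B[:2]-.089*ax).round(4), "from D",(D[:2]+.081*ax).round(4))
E
```

```text
roller0 [0.4827 0.0599 0.092 ]
roller1 [0.5252 0.0575 0.092 ]
roller2 [ 0.4805 -0.0301  0.092 ]
roller3 [ 0.5222 -0.032   0.092 ]
roller mean [0.5026 0.0138 0.092 ]
punch [0.5147 0.1477 0.126 ]
tip [0.5039 0.0109 0.085 ]
handle [ 0.4653 -0.1268  0.11  ]
base [0.6213 0.1673 0.014 ]
base [ 0.6095 -0.0679  0.014 ]
base [0.4583 0.1739 0.014 ]
base [ 0.4493 -0.0603  0.014 ]
punch cloud [0.5153 0.1484 0.1258]
128
handle cloud [ 0.457  -0.1599  0.1024  0.4772 -0.0912  0.1225  0.4651 -0.1238  0.1127]
railL [[0.6105 0.4105 0.092 ]
 [0.397  0.3831 0.0316]]
railR [[0.6225 0.3209 0.092 ]
 [0.4062 0.2933 0.0316]]
cam1 coupling,disc,cam [[ 0.3794 -0.2632  0.037 ]
 [ 0.3776 -0.4333  0.025 ]
 [ 0.3796 -0.3518  0.034 ]]
 axis az deg 89.4174525755207 cam est from B [ 0.3785 -0.3522] from D [ 0.3785 -0.3523]
cam2 coupling,disc,cam [[ 0.4803 -0.4441  0.037 ]
 [ 0.4648 -0.2761  0.025 ]
 [ 0.4759 -0.356   0.034 ]]
 axis az deg -84.72622819655479 cam est from B [ 0.4721 -0.3555] from D [ 0.4722 -0.3567]
cam3 coupling,disc,cam [[ 0.5727 -0.2787  0.037 ]
 [ 0.5533 -0.4486  0.025 ]
 [ 0.5651 -0.3674  0.034 ]]
 axis az deg 83.48201093257462 cam est from B [ 0.5626 -0.3672] from D [ 0.5625 -0.3681]
```

```bash
python3 -m jog '[{"tx":3.8,"ty":-5,"rz":-0.165},{"tx":3.8,"ty":-5,"rz":-0.165},{"tx":3.8,"ty":-5,"rz":-0.165},{"tx":3.8,"ty":-5,"rz":-0.165},{"tx":3.8,"ty":-5,"rz":-0.165},{"tx":3.8,"ty":-5,"rz":-0.165},{"tx":3.8,"ty":-5,"rz":-0.165},{"tx":3.8,"ty":-5,"rz":-0.165}]' 0 40; python3 -m jog '[{"ty":-6},{"ty":-6},{"ty":-6},{"ty":-6},{"ty":-6},{"ty":-6},{"ty":-6},{"ty":-6}]'; python3 -m jog '[{"tx":-2.5,"ty":-2.5,"tz":-2},{"tx":-2.5,"ty":-2.5,"tz":-4},{"tx":-1.5,"ty":-2,"tz":-4},{}]'; python3 -c "
from h import *; st()"
```

```text
{'time': 0.1, 'joint_positions': [-1.3829, 0.3842, 0.0164, 1.3711, -0.0063, 1.3882, -0.0465], 'tcp_pos': [0.155, 0.6051, 0.2494], 'ft_force': [-1.0921, -0.4854, -0.1177], 'width': 0.0856} toolY [-0.    -0.002 -1.   ] toolZ [ 0.248  0.969 -0.002]invalid input
invalid input
invalid input
```

```bash
python3 -m jog '[{"tx":3.8,"ty":-5,"tz":0,"rx":0,"ry":0,"rz":-0.165}]' 0 40
```

```text
time: 0.22
tcp_pos: [0.1886, 0.5575, 0.2484]
tcp_rot: [-0.692, 0.693, -0.145, 0.143]
ft_force: [2.2, -0.4, 0.5]
width: 0.0853
```

```bash
python3 -m jog '[{"tx":3.8,"ty":-5,"tz":0,"rx":0,"ry":0,"rz":-0.165},{"tx":3.8,"ty":-5,"tz":0,"rx":0,"ry":0,"rz":-0.165},{"tx":3.8,"ty":-5,"tz":0,"rx":0,"ry":0,"rz":-0.165},{"tx":3.8,"ty":-5,"tz":0,"rx":0,"ry":0,"rz":-0.165},{"tx":3.8,"ty":-5,"tz":0,"rx":0,"ry":0,"rz":-0.165},{"tx":3.8,"ty":-5,"tz":0,"rx":0,"ry":0,"rz":-0.165},{"tx":3.8,"ty":-5,"tz":0,"rx":0,"ry":0,"rz":-0.165}]' 
python3 -m jog '[{"tx":0,"ty":-6,"tz":0,"rx":0,"ry":0,"rz":0},{"tx":0,"ty":-6,"tz":0,"rx":0,"ry":0,"rz":0},{"tx":0,"ty":-6,"tz":0,"rx":0,"ry":0,"rz":0},{"tx":0,"ty":-6,"tz":0,"rx":0,"ry":0,"rz":0},{"tx":0,"ty":-6,"tz":0,"rx":0,"ry":0,"rz":0},{"tx":0,"ty":-6,"tz":0,"rx":0,"ry":0,"rz":0},{"tx":0,"ty":-6,"tz":0,"rx":0,"ry":0,"rz":0},{"tx":0,"ty":-6,"tz":0,"rx":0,"ry":0,"rz":0}]'
python3 -m jog '[{"tx":-2.5,"ty":-2.5,"tz":-2,"rx":0,"ry":0,"rz":0},{"tx":-2.5,"ty":-2.5,"tz":-4,"rx":0,"ry":0,"rz":0},{"tx":-1.5,"ty":-2,"tz":-4,"rx":0,"ry":0,"rz":0},{"tx":0,"ty":0,"tz":0,"rx":0,"ry":0,"rz":0}]'; python3 -c "
from h import *; st()"
```

```text
time: 1.1
tcp_pos: [0.4583, 0.2056, 0.2502]
tcp_rot: [0.499, -0.499, 0.501, -0.501]
ft_force: [0.9, 1.2, -0.2]
width: 0.0855
time: 2.1
tcp_pos: [0.4575, -0.2741, 0.2503]
tcp_rot: [0.501, -0.5, 0.5, -0.5]
ft_force: [-0.4, 0.2, -0.1]
width: 0.0851
time: 2.6
tcp_pos: [0.3892, -0.3429, 0.1476]
tcp_rot: [0.498, -0.5, 0.503, -0.499]
ft_force: [0.9, -0.3, 0.5]
width: 0.0855
{'time': 2.6, 'joint_positions': [-0.1067, 0.3315, 0.9282, 1.8285, -0.2895, 1.1319, 0.9176], 'tcp_pos': [0.3892, -0.3429, 0.1476], 'ft_force': [0.9221, -0.3378, 0.5173], 'width': 0.0855} toolY [-0.005  0.002 -1.   ] toolZ [ 1.    -0.004 -0.005]
```

```bash
python3 -m jog '[{"tx":-1.0,"ty":-0.9,"tz":-4,"rx":0,"ry":0,"rz":0},{"tx":0,"ty":0,"tz":-4,"rx":0,"ry":0,"rz":0},{"tx":0,"ty":0,"tz":-3,"rx":0,"ry":0,"rz":0},{"tx":0,"ty":0,"tz":-1.1,"rx":0,"ry":0,"rz":0},{"tx":0,"ty":0,"tz":0,"rx":0,"ry":0,"rz":0}]' 
python3 -m jog '[{"tx":0,"ty":0,"tz":0,"rx":0,"ry":0,"rz":0},{"tx":0,"ty":0,"tz":0,"rx":0,"ry":0,"rz":0},{"tx":0,"ty":0,"tz":0,"rx":0,"ry":0,"rz":0},{"tx":0,"ty":0,"tz":0,"rx":0,"ry":0,"rz":0},{"tx":0,"ty":0,"tz":0,"rx":0,"ry":0,"rz":0},{"tx":0,"ty":0,"tz":0,"rx":0,"ry":0,"rz":0}]' 0.9 60
```

```text
time: 3.22
tcp_pos: [0.3834, -0.3514, 0.0298]
tcp_rot: [0.5, -0.5, 0.5, -0.5]
ft_force: [-0.4, 0.6, -0.4]
width: 0.0856
time: 3.98
tcp_pos: [0.383, -0.3519, 0.0301]
tcp_rot: [-0.5, 0.5, -0.5, 0.5]
ft_force: [-0.9, 1.5, 6.6]
width: 0.028
```

```bash
python3 -m jog '[{"tx":0,"ty":0,"tz":3,"rx":0,"ry":0,"rz":0},{"tx":0,"ty":0,"tz":5,"rx":0,"ry":0,"rz":0},{"tx":0,"ty":0,"tz":6,"rx":0,"ry":0,"rz":0},{"tx":0,"ty":0,"tz":3,"rx":0,"ry":0,"rz":0},{"tx":0,"ty":0,"tz":0,"rx":0,"ry":0,"rz":0}]'; python3 - <<'E'
from h import *
c=grab("wrist","w1");d=grab("scene","s1");st()
im=np.hstack([cv2.resize(c["img"],(400,300)),cv2.resize(d["img"][170:410,100:420],(400,300))])
cv2.imwrite("pics/lift1.png",im[:,:,::-1])
E
```

```text
time: 4.6
tcp_pos: [0.3833, -0.3523, 0.2011]
tcp_rot: [-0.501, 0.499, -0.499, 0.501]
ft_force: [-0.2, 0.2, -4.4]
width: 0.0282
{'time': 4.7, 'joint_positions': [-0.1343, 0.2703, 0.9721, 1.7685, -0.2367, 1.2289, 0.902], 'tcp_pos': [0.3823, -0.3509, 0.1981], 'ft_force': [-0.9245, 1.0417, -3.902], 'width': 0.0281} toolY [-0.001  0.001 -1.   ] toolZ [ 1.     0.    -0.001]
```

View pics/lift1.png

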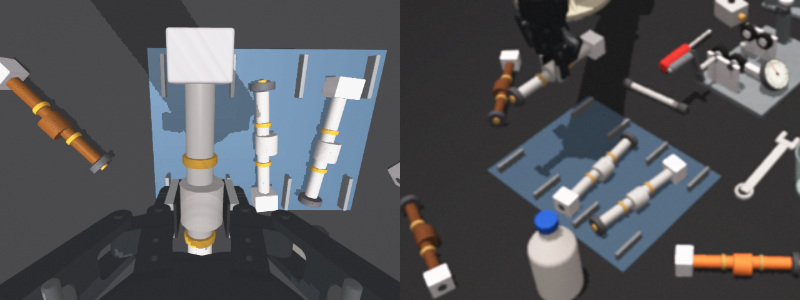

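Camshaft 1 is held level at the cam, with the coupling block towards +y. Now over to the gauge.

```bash
python3 -m jog '[{"tx":1.5,"ty":4.6,"tz":0,"rx":0,"ry":0,"rz":-0.006},{"tx":1.5,"ty":4.6,"tz":0,"rx":0,"ry":0,"rz":-0.006},{"tx":1.5,"ty":4.6,"tz":0,"rx":0,"ry":0,"rz":-0.006},{"tx":1.5,"ty":4.6,"tz":0,"rx":0,"ry":0,"rz":-0.006},{"tx":1.5,"ty":4.6,"tz":0,"rx":0,"ry":0,"rz":-0.006},{"tx":1.5,"ty":4.6,"tz":0,"rx":0,"ry":0,"rz":-0.006},{"tx":1.5,"ty":4.6,"tz":0,"rx":0,"ry":0,"rz":-0.006},{"tx":1.5,"ty":4.3,"tz":0,"rx":0,"ry":0,"rz":0}]'; python3 -m jog '[{"tx":0,"ty":0,"tz":-3,"rx":0,"ry":0,"rz":0},{"tx":0,"ty":0,"tz":-3,"rx":0,"ry":0,"rz":0},{"tx":0,"ty":0,"tz":0,"rx":0,"ry":0,"rz":0}]'; python3 - <<'E'
from h import *
c=grab("top","t1");d=grab("wrist","w2");st()
im=np.hstack([cv2.resize(c["img"][180:300,180:340],(400,300),interpolation=cv2.INTER_CUBIC),cv2.resize(d["img"],(400,300))])
cv2.imwrite("pics/g1.png",im[:,:,::-1])
E
```

```text
time: 5.7
tcp_pos: [0.5016, 0.0152, 0.197]
tcp_rot: [0.488, -0.491, 0.511, -0.509]
ft_force: [1.1, -0.9, -4.0]
width: 0.028
time: 6.08
tcp_pos: [0.4996, 0.0131, 0.1356]
tcp_rot: [0.487, -0.492, 0.512, -0.509]
ft_force: [0.1, 0.4, -4.7]
width: 0.0278
{'time': 6.175, 'joint_positions': [-0.7267, 0.2516, 0.7384, 1.8783, -0.1896, 1.085, 0.0429], 'tcp_pos': [0.5021, 0.0129, 0.1388], 'ft_force': [-0.1997, -0.2721, -3.3638], 'width': 0.0278} toolY [-0.002 -0.001 -1.   ] toolZ [ 0.999 -0.043 -0.002]
```

View pics/g1.png

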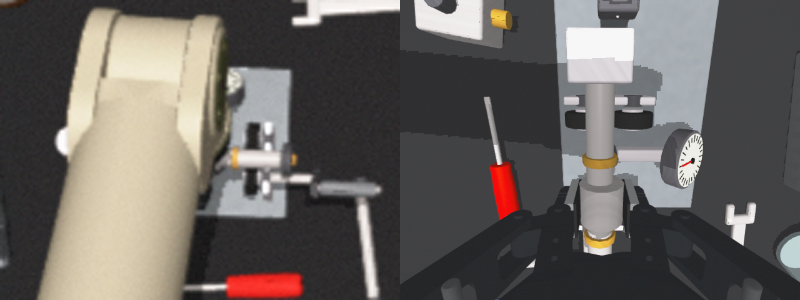

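```bash
python3 - <<'E'
from h import *
c=load("w2")
for u,v in [(181,120),(234,120)]: print(ray(c,u*1.6,v*1.6,.080).round(4))
P=cloud(c)
# shaft axis estimate from depth: rows along shaft
for v in (210,240):
    Q=P[v,280:360]; print(v,[Q[i].round(3).tolist() for i in range(0,80,8)])
# dark rollers
Q=P[170:215,250:420].reshape(-1,3); I=c["img"][170:215,250:420].reshape(-1,3).max(1)
m=(I<45)&(Q[:,2]>.06)&(Q[:,2]<.1); Q=Q[m]; print(len(Q))
for s in (Q[Q[:,0]<.5035],Q[Q[:,0]>=.5035]): print(s.min(0).round(4),s.max(0).round(4),s.mean(0).round(4))
E
```

```text
[0.4851 0.0611 0.08  ]
[0.5296 0.0591 0.08  ]
210 [[0.47, 0.039, 0.014], [0.476, 0.039, 0.013], [0.482, 0.039, 0.013], [0.496, 0.061, 0.134], [0.499, 0.062, 0.136], [0.502, 0.062, 0.137], [0.505, 0.061, 0.135], [0.508, 0.061, 0.134], [0.517, 0.037, 0.013], [0.523, 0.037, 0.013]]
240 [[0.469, 0.017, 0.015], [0.474, 0.016, 0.013], [0.48, 0.016, 0.014], [0.495, 0.05, 0.134], [0.498, 0.05, 0.136], [0.501, 0.05, 0.136], [0.504, 0.05, 0.135], [0.507, 0.049, 0.134], [0.515, 0.021, 0.037], [0.52, 0.021, 0.036]]
1903
[0.4714 0.056  0.0701] [0.4893 0.0684 0.0927] [0.48  0.063 0.087]
[0.5129 0.0533 0.0643] [0.5446 0.0665 0.0928] [0.5279 0.0606 0.0872]
```

```bash
python3 -m jog '[{"tx":0.2,"ty":0.1,"tz":-1.5,"rx":0,"ry":0,"rz":0},{"tx":0,"ty":0,"tz":-1.2,"rx":0,"ry":0,"rz":0},{"tx":0,"ty":0,"tz":-0.5,"rx":0,"ry":0,"rz":0},{"tx":0,"ty":0,"tz":-0.3,"rx":0,"ry":0,"rz":0},{"tx":0,"ty":0,"tz":0,"rx":0,"ry":0,"rz":0}]'
python3 -m jog '[{"tx":0,"ty":0,"tz":0,"rx":0,"ry":0,"rz":0},{"tx":0,"ty":0,"tz":0,"rx":0,"ry":0,"rz":0},{"tx":0,"ty":0,"tz":0,"rx":0,"ry":0,"rz":0}]' 0.4
```

```text
time: 6.8
tcp_pos: [0.5053, 0.0143, 0.1047]
tcp_rot: [-0.49, 0.489, -0.51, 0.511]
ft_force: [2.0, 0.5, -2.8]
width: 0.0282
time: 7.18
tcp_pos: [0.5047, 0.0144, 0.1044]
tcp_rot: [0.49, -0.489, 0.51, -0.51]
ft_force: [0.6, 0.8, -0.1]
width: 0.0513
```

```bash
python3 -m jog '[{"tx":0,"ty":0,"tz":3,"rx":0,"ry":0,"rz":0},{"tx":0,"ty":0,"tz":5,"rx":0,"ry":0,"rz":0},{"tx":-1.3,"ty":-5,"tz":0,"rx":0,"ry":0,"rz":0},{"tx":-1.3,"ty":-5,"tz":0,"rx":0,"ry":0,"rz":0},{"tx":-1.3,"ty":-5,"tz":0,"rx":0,"ry":0,"rz":0},{"tx":0,"ty":0,"tz":0,"rx":0,"ry":0,"rz":0}]'; python3 - <<'E'
from h import *
c=grab("top","t2");d=grab("wrist","w3");e=grab("scene","s3");st()
im=np.hstack([cv2.resize(c["img"][190:290,200:333],(400,300),interpolation=cv2.INTER_CUBIC),cv2.resize(d["img"],(400,300))])
im=np.vstack([im,np.hstack([cv2.resize(e["img"][180:270,330:450],(400,300),interpolation=cv2.INTER_CUBIC),np.zeros((300,400,3),np.uint8)])])
cv2.imwrite("pics/g2.png",im[:,:,::-1])
P=cloud(d); z=P[...,2]; m=(P[...,1]<-.1)&(P[...,1]>-.17)&(z>.09)&(z<.125)&(P[...,0]<.52)&(P[...,0]>.42)
Q=P[m]; print(len(Q),Q.min(0),Q.max(0),np.median(Q,0))
E
```

```text
time: 7.92
tcp_pos: [0.4641, -0.1402, 0.1848]
tcp_rot: [-0.487, 0.487, -0.512, 0.513]
ft_force: [-0.0, -0.1, -0.5]
width: 0.0511
{'time': 8.075, 'joint_positions': [-0.5584, 0.1569, 0.8606, 1.8691, -0.1294, 1.1729, 0.3052], 'tcp_pos': [0.4658, -0.1349, 0.1843], 'ft_force': [0.4649, 1.5388, -0.2432], 'width': 0.0513} toolY [ 0.     0.001 -1.   ] toolZ [ 0.999 -0.041 -0.   ]
2373 [ 0.4572063  -0.16118629  0.10395926] [ 0.47499068 -0.10003616  0.11625812] [ 0.46609595 -0.12679845  0.1133043 ]
```

View pics/g2.png

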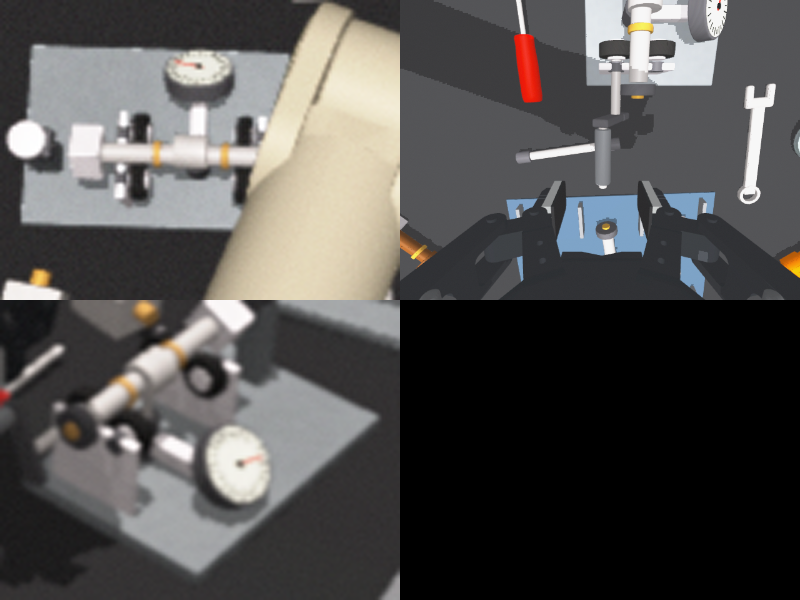

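View: the camshaft is seated on the rollers with its block towards the punch. The dial is visible in the top view (198,65) and the scene view (240,462), with the needle about 3 o'clock in the scene view. The handle is at about (.466,-.131,.107). I'll grip the handle and write a dial reader.

```bash
python3 -m jog '[{"tx":0,"ty":0,"tz":-3,"rx":0,"ry":0,"rz":0},{"tx":0,"ty":0,"tz":-3,"rx":0,"ry":0,"rz":0},{"tx":0,"ty":0,"tz":-1.7,"rx":0,"ry":0,"rz":0},{"tx":0,"ty":0,"tz":0,"rx":0,"ry":0,"rz":0}]'
python3 -m jog '[{"tx":0,"ty":0,"tz":0,"rx":0,"ry":0,"rz":0},{"tx":0,"ty":0,"tz":0,"rx":0,"ry":0,"rz":0},{"tx":0,"ty":0,"tz":0,"rx":0,"ry":0,"rz":0},{"tx":0,"ty":0,"tz":0,"rx":0,"ry":0,"rz":0}]' 0.9 20
cat >> h.py <<'E'
import json,os
def face(tag,n):  # dial plane from a saved view: white-face pixels
    c=load(tag); P=cloud(c); I=c["img"].astype(int)
    w=(np.abs(P[...,0]-.585)<.05)&(np.abs(P[...,1]-.01)<.05)&(P[...,2]>.03)&(P[...,2]<.16)&(I.min(2)>130)
    return c,P,w
def red(c,ctr,nrm,rad=.02):
    """needle angle in the dial plane; u=right seen from face, v=up; clockwise from up"""
    I=c["img"].astype(float); Rm,t=cam(c);K=c["mtx"]; o=-Rm.T@t
    p=proj(c,np.array([ctr]))[0]; x0,y0=int(p[0])-14,int(p[1])-14
    v,u=np.mgrid[y0:y0+29,x0:x0+29]
    d=np.stack([(u-K[0,2])/K[0,0],(v-K[1,2])/K[1,1],np.ones(u.shape)],-1)@Rm
    s=((ctr-o)@nrm)/(d@nrm); W=o+d*s[...,None]-ctr
    up=np.array([0,0,1.])-nrm[2]*nrm; up/=np.linalg.norm(up); rt=np.cross(up,nrm)
    a,b=W@rt,W@up; S=I[y0:y0+29,x0:x0+29]; r=S[...,0]-(S[...,1]+S[...,2])/2
    wt=np.clip(r-25,0,None)*((a*a+b*b)<rad**2)
    A,B=(wt*a).sum()/wt.sum(),(wt*b).sum()/wt.sum()
    return np.arctan2(A,B),np.hypot(A,B),wt.sum()
E
python3 - <<'E'
from h import *
for tag in ("s3","t2","s1","top0","scene0"):
    c,P,w=face(tag,0)
    n,l,s,cc=cv2.connectedComponentsWithStats(w.astype(np.uint8))
    k=[i for i in range(1,n) if s[i,4]>25]
    for i in k:
        Q=P[l==i]; m=np.median(Q,0); Q=Q[np.linalg.norm(Q-m,axis=1)<.03]; ctr=Q.mean(0); nv=np.linalg.svd(Q-ctr)[2][2]; nv*=np.sign(nv[0])
        print(tag,s[i],ctr.round(4),nv.round(3),Q.ptp(0) if hasattr(Q,'ptp') else np.ptp(Q,0))
E
```

```text
time: 8.57
tcp_pos: [0.4652, -0.1348, 0.1064]
tcp_rot: [0.489, -0.49, 0.511, -0.509]
ft_force: [-1.3, -0.0, 0.9]
width: 0.0515
time: 9.07
tcp_pos: [0.4663, -0.1357, 0.1081]
tcp_rot: [-0.49, 0.489, -0.51, 0.511]
ft_force: [-1.2, 0.8, 6.4]
width: 0.0151
s3 [392 217  20  24 361] [0.5914 0.0102 0.055 ] [ 0.708 -0.029  0.705] [0.04263074 0.05757206 0.04267847]
s3 [381 222   7   8  36] [0.543  0.0109 0.0385] [ 0.006  0.136 -0.991] [0.01905799 0.01588379 0.01010125]
t2 [254 207  23  12 202] [0.5902 0.0117 0.0536] [ 0.713 -0.031  0.701] [0.03913386 0.05687116 0.04245775]
t2 [263 224   6  10  54] [0.549  0.0139 0.0384] [0.152 0.14  0.978] [0.02642601 0.01437156 0.012956  ]
s1 [392 217  20  24 359] [0.5918 0.0106 0.0542] [ 0.706 -0.036  0.708] [0.04391137 0.05601474 0.04310375]
s1 [381 222   7   7  33] [0.5433 0.0112 0.0386] [ 0.029  0.136 -0.99 ] [0.01865806 0.01628164 0.00836183]
top0 [254 207  23  12 207] [0.5903 0.0121 0.0539] [ 0.715 -0.033  0.698] [0.03872879 0.05673543 0.04277589]
top0 [263 224   6  10  56] [0.5489 0.0138 0.0372] [ 0.073  0.428 -0.901] [0.02550889 0.01382075 0.0136607 ]
scene0 [392 217  20  24 359] [0.5915 0.0109 0.0549] [ 0.714 -0.03   0.7  ] [0.04257987 0.05802278 0.04422442]
scene0 [381 222   7   8  35] [0.5433 0.011  0.0389] [ 0.081 -0.147  0.986] [0.01726423 0.01737541 0.01228548]
```

```bash
cat >> h.py <<'E'
N=np.array([.71,-.032,.703]);N/=np.linalg.norm(N)
CT={"scene":np.array([.5915,.0105,.0547]),"top":np.array([.5903,.0119,.0538])}
def dial(tag=None):
    out=[]
    for n in ("scene","top"):
        c=camera(n) if tag is None else load(tag[n])
        a=red(c,CT[n],N); out+= [round(float(a[0]),3),round(float(a[1])*1e3,1),int(a[2])]
    o=arm.get_obs(); print("t",round(o["time"],2),"tcp",np.round(o["tcp_pos"],4),"f",np.round(o["ft_force"],1),"dial",out,flush=True)
E
python3 - <<'E'
from h import *
dial({"scene":"scene0","top":"top0"}); dial({"scene":"s3","top":"t2"}); dial()
E
```

```text
t 9.07 tcp [ 0.4663 -0.1357  0.1081] f [-1.2  0.8  6.4] dial [0.086, 11.8, 147, 0.031, 10.2, 148]
t 9.07 tcp [ 0.4663 -0.1357  0.1081] f [-1.2  0.8  6.4] dial [1.884, 13.0, 171, 2.076, 11.4, 258]
t 9.18 tcp [ 0.4663 -0.1358  0.1081] f [-1.4  0.9  6.8] dial [1.883, 13.0, 172, 2.079, 11.2, 251]
```

```bash
D='from h import *; dial()'
python3 -m jog '[{"tx":0.35,"ty":0,"tz":0.09,"rx":0,"ry":0,"rz":0},{"tx":0.35,"ty":0,"tz":0.09,"rx":0,"ry":0,"rz":0},{"tx":0.36,"ty":0,"tz":0.02,"rx":0,"ry":0,"rz":0},{"tx":0.36,"ty":0,"tz":0.01,"rx":0,"ry":0,"rz":0},{"tx":0,"ty":0,"tz":0,"rx":0,"ry":0,"rz":0}]' >/dev/null; python3 -c "$D"
python3 -m jog '[{"tx":0.35,"ty":0,"tz":-0.06,"rx":0,"ry":0,"rz":0},{"tx":0.35,"ty":0,"tz":-0.06,"rx":0,"ry":0,"rz":0},{"tx":0.34,"ty":0,"tz":-0.13,"rx":0,"ry":0,"rz":0},{"tx":0.34,"ty":0,"tz":-0.13,"rx":0,"ry":0,"rz":0},{"tx":0,"ty":0,"tz":0,"rx":0,"ry":0,"rz":0}]' >/dev/null; python3 -c "$D"
python3 -m jog '[{"tx":0.30,"ty":0,"tz":-0.19,"rx":0,"ry":0,"rz":0},{"tx":0.30,"ty":0,"tz":-0.19,"rx":0,"ry":0,"rz":0},{"tx":0.26,"ty":0,"tz":-0.25,"rx":0,"ry":0,"rz":0},{"tx":0.26,"ty":0,"tz":-0.25,"rx":0,"ry":0,"rz":0},{"tx":0,"ty":0,"tz":0,"rx":0,"ry":0,"rz":0}]' >/dev/null; python3 -c "$D"
python3 -m jog '[{"tx":0.21,"ty":0,"tz":-0.29,"rx":0,"ry":0,"rz":0},{"tx":0.20,"ty":0,"tz":-0.29,"rx":0,"ry":0,"rz":0},{"tx":0.15,"ty":0,"tz":-0.33,"rx":0,"ry":0,"rz":0},{"tx":0.14,"ty":0,"tz":-0.33,"rx":0,"ry":0,"rz":0},{"tx":0,"ty":0,"tz":0,"rx":0,"ry":0,"rz":0}]' ; python3 -c "$D"
```

```text
t 9.9 tcp [ 0.4812 -0.1364  0.1108] f [ 0.3 -1.   8.4] dial [1.602, 11.4, 123, 1.792, 9.1, 393]
t 10.62 tcp [ 0.4958 -0.137   0.1072] f [ 3.7 -4.   5. ] dial [1.898, 14.0, 105, 2.096, 11.6, 288]
t 11.35 tcp [ 0.5072 -0.1375  0.0984] f [ 6.6 -5.2  3.1] dial [2.659, 13.6, 175, 2.797, 13.1, 134]
time: 11.98
tcp_pos: [0.5141, -0.1378, 0.0857]
tcp_rot: [-0.49, 0.488, -0.509, 0.513]
ft_force: [7.0, -7.0, -0.1]
width: 0.0147
t 12.07 tcp [ 0.5141 -0.1378  0.0858] f [ 6.4 -6.8 -0.2] dial [-2.85, 11.7, 194, -2.775, 14.1, 129]
```

```bash
D='from h import *; dial()'
python3 -m jog '[{"tx":0.15,"ty":-0.15,"tz":-0.35,"rx":0,"ry":0,"rz":0},{"tx":0.06,"ty":0,"tz":-0.35,"rx":0,"ry":0,"rz":0},{"tx":0,"ty":0,"tz":0,"rx":0,"ry":0,"rz":0}]' >/dev/null; python3 -c "$D"
python3 -m jog '[{"tx":0.02,"ty":0,"tz":-0.36,"rx":0,"ry":0,"rz":0},{"tx":-0.01,"ty":0,"tz":-0.36,"rx":0,"ry":0,"rz":0},{"tx":0,"ty":0,"tz":0,"rx":0,"ry":0,"rz":0}]' >/dev/null; python3 -c "$D"
python3 -m jog '[{"tx":-0.05,"ty":0,"tz":-0.35,"rx":0,"ry":0,"rz":0},{"tx":-0.08,"ty":0,"tz":-0.35,"rx":0,"ry":0,"rz":0},{"tx":0,"ty":0,"tz":0,"rx":0,"ry":0,"rz":0}]' >/dev/null; python3 -c "$D"
python3 -m jog '[{"tx":-0.12,"ty":0,"tz":-0.34,"rx":0,"ry":0,"rz":0},{"tx":-0.15,"ty":0,"tz":-0.33,"rx":0,"ry":0,"rz":0},{"tx":0,"ty":0,"tz":0,"rx":0,"ry":0,"rz":0}]' >/dev/null; python3 -c "$D"
```

```text
t 12.55 tcp [ 0.5156 -0.1379  0.0779] f [ 7.3 -4.4 -1.5] dial [-2.577, 12.0, 186, -2.633, 13.7, 245]
t 13.03 tcp [ 0.5154 -0.138   0.0705] f [ 7.3 -4.3 -3.5] dial [-2.589, 11.2, 165, -2.633, 13.6, 244]
t 13.5 tcp [ 0.5137 -0.1378  0.0632] f [ 6.7 -5.1 -4.6] dial [-2.851, 11.7, 194, -2.773, 14.1, 132]
t 13.97 tcp [ 0.5103 -0.1377  0.0562] f [ 5.3 -3.4 -5. ] dial [3.053, 11.7, 150, 3.132, 12.9, 113]
```

```bash
D='from h import *; dial()'
python3 -m jog '[{"tx":0.15,"ty":0,"tz":0.33,"rx":0,"ry":0,"rz":0},{"tx":0.12,"ty":0,"tz":0.34,"rx":0,"ry":0,"rz":0},{"tx":0,"ty":0,"tz":0,"rx":0,"ry":0,"rz":0}]' >/dev/null; python3 -c "$D"
python3 -m jog '[{"tx":0.08,"ty":0,"tz":0.35,"rx":0,"ry":0,"rz":0},{"tx":0.05,"ty":0,"tz":0.35,"rx":0,"ry":0,"rz":0},{"tx":0,"ty":0,"tz":0.37,"rx":0,"ry":0,"rz":0},{"tx":0,"ty":0,"tz":0,"rx":0,"ry":0,"rz":0}]' >/dev/null; python3 -c "$D"
```

```text
t 14.45 tcp [ 0.5138 -0.1379  0.0635] f [ 5.2 -3.7 -1.6] dial [-2.817, 11.8, 209, -2.772, 13.9, 134]
t 15.05 tcp [ 0.5157 -0.138   0.0747] f [ 6.1 -3.5  0.5] dial [-2.57, 11.1, 160, -2.594, 15.6, 197]
```

```bash
D='from h import *; dial()'
python3 -m jog '[{"tx":0,"ty":0,"tz":0,"rx":0,"ry":0,"rz":0},{"tx":0,"ty":0,"tz":0,"rx":0,"ry":0,"rz":0},{"tx":0,"ty":0,"tz":0,"rx":0,"ry":0,"rz":0}]' 0.5; python3 -c "$D"
python3 -m jog '[{"tx":0,"ty":0,"tz":3,"rx":0,"ry":0,"rz":0},{"tx":0,"ty":0,"tz":5,"rx":0,"ry":0,"rz":0},{"tx":0,"ty":0,"tz":4.5,"rx":0,"ry":0,"rz":0},{"tx":0,"ty":5,"tz":0,"rx":0,"ry":0,"rz":0},{"tx":0,"ty":6,"tz":0,"rx":0,"ry":0,"rz":0},{"tx":0,"ty":6,"tz":0,"rx":0,"ry":0,"rz":0}]' 1
python3 -m jog '[{"tx":0,"ty":6,"tz":0,"rx":0,"ry":0,"rz":0},{"tx":0,"ty":5.5,"tz":0,"rx":0,"ry":0,"rz":0},{"tx":0,"ty":0,"tz":-2,"rx":0,"ry":0,"rz":0},{"tx":0,"ty":0,"tz":-1.5,"rx":0,"ry":0,"rz":0},{"tx":0,"ty":0,"tz":0,"rx":0,"ry":0,"rz":0}]'; python3 -c "$D"
```

```text
time: 15.42
tcp_pos: [0.5135, -0.1368, 0.0735]
tcp_rot: [0.489, -0.49, 0.511, -0.51]
ft_force: [0.3, 0.1, 0.6]
width: 0.0428
t 15.53 tcp [ 0.5137 -0.137   0.0736] f [-0.9 -0.4 -0.1] dial [-2.573, 10.9, 153, -2.595, 15.6, 189]
time: 16.27
tcp_pos: [0.5137, 0.0345, 0.1991]
tcp_rot: [0.489, -0.489, 0.511, -0.51]
ft_force: [0.0, 0.6, -0.4]
width: -0.0002
time: 16.9
tcp_pos: [0.5132, 0.1465, 0.1627]
tcp_rot: [0.488, -0.49, 0.511, -0.511]
ft_force: [-0.3, 0.5, 0.1]
width: -0.0002
t 17.0 tcp [0.5143 0.1467 0.1642] f [-0.6 -0.5  0.3] dial [-2.576, 10.8, 149, -2.597, 15.3, 194]
```

```bash
python3 -m jog '[{"tx":0.1,"ty":0.1,"tz":-1.0,"rx":0,"ry":0,"rz":0},{"tx":0,"ty":0,"tz":-0.9,"rx":0,"ry":0,"rz":0},{"tx":0,"ty":0,"tz":-0.5,"rx":0,"ry":0,"rz":0},{"tx":0,"ty":0,"tz":-0.5,"rx":0,"ry":0,"rz":0},{"tx":0,"ty":0,"tz":0,"rx":0,"ry":0,"rz":0}]'
python3 -m jog '[{"tx":0,"ty":0,"tz":-0.2,"rx":0,"ry":0,"rz":0},{"tx":0,"ty":0,"tz":-0.1,"rx":0,"ry":0,"rz":0},{"tx":0,"ty":0,"tz":0,"rx":0,"ry":0,"rz":0}]'
```

```text
time: 17.62
tcp_pos: [0.5152, 0.1488, 0.135]
tcp_rot: [0.489, -0.489, 0.51, -0.51]
ft_force: [-1.3, 0.4, 7.0]
width: 0.0002
time: 18.0
tcp_pos: [0.5152, 0.1488, 0.133]
tcp_rot: [0.49, -0.489, 0.511, -0.51]
ft_force: [-5.2, -0.8, 13.6]
width: -0.0002
```

```bash
D='from h import *; dial()'; python3 -m jog '[{"tx":0,"ty":0,"tz":-0.2,"rx":0,"ry":0,"rz":0},{"tx":0,"ty":0,"tz":0,"rx":0,"ry":0,"rz":0}]'; python3 -c "$D"
python3 -m jog '[{"tx":0,"ty":0,"tz":2,"rx":0,"ry":0,"rz":0},{"tx":0,"ty":0,"tz":3,"rx":0,"ry":0,"rz":0},{"tx":0,"ty":-4,"tz":2,"rx":0,"ry":0,"rz":0},{"tx":-0.5,"ty":-4.5,"tz":0,"rx":0,"ry":0,"rz":0},{"tx":-0.5,"ty":-4.5,"tz":0,"rx":0,"ry":0,"rz":0},{"tx":0,"ty":0,"tz":0,"rx":0,"ry":0,"rz":0}]' 0.4; python3 - <<'E'
from h import *
c=grab("wrist","w4"); st(); P=cloud(c); I=c["img"].astype(int)
crop(c,160,0,480,480,1,"w4.png")
E
```

```text
time: 18.25
tcp_pos: [0.5154, 0.1488, 0.1327]
tcp_rot: [0.49, -0.489, 0.511, -0.51]
ft_force: [-13.8, -3.3, 33.6]
width: -0.0004
t 18.35 tcp [0.5153 0.1488 0.1327] f [-13.   -4.   31.1] dial [-2.571, 11.0, 151, -2.595, 15.5, 195]
time: 19.1
tcp_pos: [0.5045, 0.0145, 0.2]
tcp_rot: [-0.488, 0.488, -0.512, 0.512]
ft_force: [0.3, 0.5, -0.3]
width: 0.0511
{'time': 19.15, 'joint_positions': [-0.7883, 0.1876, 0.7867, 1.7974, -0.1419, 1.2144, -0.0065], 'tcp_pos': [0.5047, 0.0171, 0.1998], 'ft_force': [-0.9434, 0.7432, -0.4305], 'width': 0.0512} toolY [-0.  0. -1.] toolZ [ 0.999 -0.046 -0.   ]
```

View pics/w4.png

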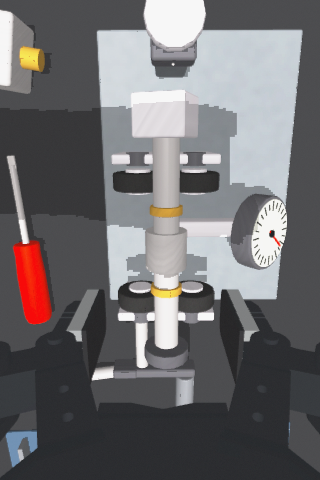

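The wrist view shows the cam at crop (166,250), the shaft seated, and the dial unchanged. The press ended at z=.1327 with 31 N, so the punch was on its stop. Locating the cam and picking it up.

```bash
python3 - <<'E'
from h import *
c=load("w4")
print(ray(c,326,250,.100), ray(c,326,135,.105))
P=cloud(c)[215:290,290:360].reshape(-1,3); P=P[P[:,2]>.095]; print(P.min(0),P.max(0),np.median(P,0))
E
python3 -m jog '[{"tx":0,"ty":-0.2,"tz":-4,"rx":0,"ry":0,"rz":0},{"tx":0,"ty":0,"tz":-4,"rx":0,"ry":0,"rz":0},{"tx":0,"ty":0,"tz":-1.8,"rx":0,"ry":0,"rz":0},{"tx":0,"ty":0,"tz":0,"rx":0,"ry":0,"rz":0}]'
```

```text
[0.50655681 0.01643942 0.1       ] [0.51003718 0.09097303 0.105     ]
[ 0.49277688 -0.01415391  0.09500114] [0.519955   0.08693035 0.32328655] [0.50647968 0.01565395 0.10014545]
time: 19.65
tcp_pos: [0.5044, 0.0174, 0.1011]
tcp_rot: [0.489, -0.49, 0.511, -0.51]
ft_force: [0.1, 0.3, 0.5]
width: 0.0513
```

```bash
python3 -m jog '[{"tx":0.1,"ty":-0.1,"tz":-0.4,"rx":0,"ry":0,"rz":0},{"tx":0,"ty":0,"tz":0,"rx":0,"ry":0,"rz":0},{"tx":0,"ty":0,"tz":0,"rx":0,"ry":0,"rz":0}]' >/dev/null
python3 -m jog '[{"tx":0,"ty":0,"tz":0,"rx":0,"ry":0,"rz":0},{"tx":0,"ty":0,"tz":0,"rx":0,"ry":0,"rz":0},{"tx":0,"ty":0,"tz":0,"rx":0,"ry":0,"rz":0},{"tx":0,"ty":0,"tz":0,"rx":0,"ry":0,"rz":0},{"tx":0,"ty":0,"tz":0,"rx":0,"ry":0,"rz":0}]' 0.9 60
python3 - <<'E'
from h import *
c=load("top0"); P=cloud(c)
e=np.array([.9919,.127]);f=np.array([-.127,.9919]);O=np.array([.509,.352])
Q=P.reshape(-1,3); d=Q[:,:2]-O; X=d@e; Y=d@f; h=Q[:,2]-(.062+X*np.tan(np.radians(15)))
for nm,m in [("rails",(abs(X)<.1)&(abs(Y)<.065)&(abs(h)<.008)),("cheek",(abs(X)<.1)&(abs(Y)>.08)&(abs(Y)<.14)&(h>.02)&(h<.05))]:
    for s in (1,-1):
        k=m&(Y*s>0); print(nm,s,k.sum(),"Y",np.percentile(Y[k],[2,50,98]).round(4),"h",np.percentile(h[k],[5,50,95]).round(4),"Xcorr",np.polyfit(X[k],Y[k],1).round(4))
b=(abs(Q[:,2]-.008)<.008)&(abs(Y)<.09)&(abs(X)<.2); print("base X", np.percentile(X[b],[1,99]))
r=(abs(abs(Y)-.045)<.004)&(abs(h)<.008)&(abs(X)<.15); print("railX",np.percentile(X[r],[0,1,99,100]))
r=(abs(abs(Y)-.045)<.006)&(h>.008)&(h<.05)&(abs(X)<.15)&(X<-.08); print("stops",r.sum(),np.median(X[r]),Q[r][:,2].max() if r.any() else 0)
E
```

```text
time: 20.65
tcp_pos: [0.5068, 0.0159, 0.0984]
tcp_rot: [-0.49, 0.489, -0.51, 0.511]
ft_force: [4.0, 0.2, 5.6]
width: 0.0276
rails 1 485 Y [0.037  0.0445 0.0528] h [-0.0053  0.0012  0.0062] Xcorr [0.0143 0.0445]
rails -1 471 Y [-0.0526 -0.0451 -0.0372] h [-0.0062  0.0008  0.0052] Xcorr [ 0.0135 -0.0452]
cheek 1 312 Y [0.1108 0.1141 0.1188] h [0.0211 0.0309 0.0378] Xcorr [0.0156 0.1143]
cheek -1 233 Y [-0.1029 -0.0993 -0.0953] h [0.0225 0.0314 0.0375] Xcorr [ 0.0167 -0.0992]
base X [-0.19558992  0.19437151]
railX [-0.10980621 -0.10622145  0.10888176  0.11116024]
stops 39 -0.11627996441634939 0.061441998151844174
```

```bash
python3 -m jog '[{"tx":0,"ty":0,"tz":3,"rx":0,"ry":0,"rz":0},{"tx":0,"ty":0,"tz":5,"rx":0,"ry":0,"rz":0},{"tx":0.6,"ty":3,"tz":3,"rx":0,"ry":0,"rz":0.02},{"tx":1,"ty":5.2,"tz":0,"rx":0,"ry":0,"rz":0.03},{"tx":1,"ty":5.2,"tz":0,"rx":0,"ry":0,"rz":0.03},{"tx":1,"ty":5.2,"tz":0,"rx":0,"ry":0,"rz":0.03},{"tx":1,"ty":5.2,"tz":0,"rx":0,"ry":0,"rz":0.03},{"tx":1,"ty":5.2,"tz":0,"rx":0,"ry":0,"rz":0.03}]'
python3 -m jog '[{"tx":1.1,"ty":5.5,"tz":0,"rx":0,"ry":0,"rz":0.015},{"tx":0,"ty":0,"tz":-3,"rx":0,"ry":0,"rz":0},{"tx":0,"ty":0,"tz":-3,"rx":0,"ry":0,"rz":0},{"tx":0,"ty":0,"tz":0,"rx":0,"ry":0,"rz":0}]'
python3 - <<'E'
from h import *
c=grab("wrist","w5"); st(); crop(c,80,0,560,480,1,"w5.png")
E
```

```text
time: 21.65
tcp_pos: [0.5606, 0.3069, 0.2058]
tcp_rot: [-0.53, 0.533, -0.467, 0.466]
ft_force: [0.7, 0.4, -2.8]
width: 0.0276
time: 22.15
tcp_pos: [0.57, 0.3594, 0.143]
tcp_rot: [-0.531, 0.538, -0.464, 0.462]
ft_force: [-0.0, 0.5, -3.5]
width: 0.0277
{'time': 22.2, 'joint_positions': [-0.9835, 0.6128, 0.5789, 1.3709, -0.336, 1.2619, -0.242], 'tcp_pos': [0.5714, 0.3599, 0.1457], 'ft_force': [0.8944, -0.536, -2.2957], 'width': 0.028} toolY [-0.005 -0.003 -1.   ] toolZ [ 0.99   0.142 -0.005]
```

View pics/w5.png

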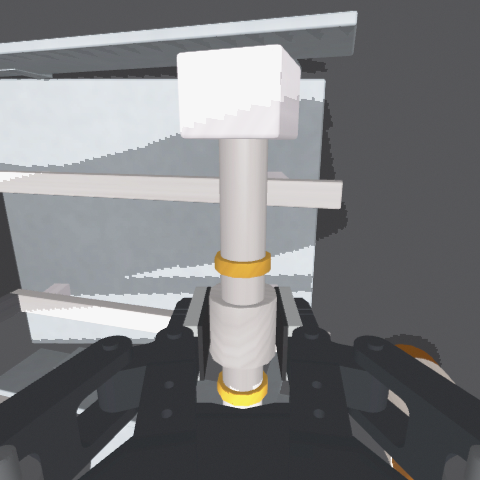

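```bash
python3 - <<'E'
from h import *
c=load("w5"); P=cloud(c); Q=P[60:130,265:370].reshape(-1,3)
e=np.array([np.cos(.1414),np.sin(.1414)]);f=np.array([-e[1],e[0]]);O=np.array([.509,.352])
Q=Q[Q[:,2]>.12]; Y=(Q[:,:2]-O)@f; print("block Y",np.percentile(Y,[1,50,99]),"z",np.percentile(Q[:,2],[1,50,99]))
S=P[150:250,305:345].reshape(-1,3); S=S[S[:,2]>.12]; print("shaft X",np.median((S[:,:2]-O)@e),"ztop",np.percentile(S[:,2],98))
K=P.reshape(-1,3); Xk=(K[:,:2]-O)@e;Yk=(K[:,:2]-O)@f; h=K[:,2]-(.062+Xk*np.tan(np.radians(15)))
m=(Yk>.08)&(Yk<.14)&(h>.022)&(h<.036)&(abs(Xk)<.11); print("cheek Y",np.percentile(Yk[m],[2,50,98]))
E
```

```text
block Y [0.07531702 0.08535396 0.09519369] z [0.1446085  0.1520271  0.15718137]
shaft X 0.06214426576011829 ztop 0.14540303543192143
cheek Y [0.11237948 0.1137621  0.11732781]
```

```bash
python3 -m jog '[{"tx":0.3,"ty":0,"tz":-2.5,"rx":0,"ry":0,"rz":0},{"tx":0,"ty":0,"tz":-1.4,"rx":0,"ry":0,"rz":0},{"tx":0,"ty":0,"tz":-0.5,"rx":0,"ry":0,"rz":0},{"tx":0,"ty":0,"tz":-0.3,"rx":0,"ry":0,"rz":0},{"tx":0,"ty":0,"tz":0,"rx":0,"ry":0,"rz":0}]'
```

```text
time: 22.82
tcp_pos: [0.5762, 0.361, 0.1015]
tcp_rot: [0.535, -0.534, 0.463, -0.463]
ft_force: [0.9, 0.5, -4.2]
width: 0.0283
```

```bash
python3 -m jog '[{"tx":0,"ty":0,"tz":-0.4,"rx":0,"ry":0,"rz":0},{"tx":0,"ty":0,"tz":0,"rx":0,"ry":0,"rz":0}]'
python3 -m jog '[{"tx":0,"ty":0,"tz":-0.2,"rx":0,"ry":0,"rz":0},{"tx":0,"ty":0,"tz":0,"rx":0,"ry":0,"rz":0}]'
```

```text
time: 23.08
tcp_pos: [0.5762, 0.361, 0.0972]
tcp_rot: [0.535, -0.534, 0.463, -0.463]
ft_force: [-0.4, -0.3, -3.5]
width: 0.0279
time: 23.32
tcp_pos: [0.5762, 0.361, 0.0969]
tcp_rot: [0.535, -0.534, 0.463, -0.463]
ft_force: [-4.9, -3.2, 9.9]
width: 0.0279
```

Contact at TCP z≈.097. Release, lift, and look at the chute.

```bash
python3 -m jog '[{"tx":0,"ty":0,"tz":0.1,"rx":0,"ry":0,"rz":0},{"tx":0,"ty":0,"tz":0,"rx":0,"ry":0,"rz":0},{"tx":0,"ty":0,"tz":0,"rx":0,"ry":0,"rz":0},{"tx":0,"ty":0,"tz":2,"rx":0,"ry":0,"rz":0},{"tx":0,"ty":0,"tz":4,"rx":0,"ry":0,"rz":0},{"tx":0,"ty":-2,"tz":5,"rx":0,"ry":0,"rz":0}]' 0.25
python3 -m jog '[{"tx":-1,"ty":-6,"tz":0,"rx":0,"ry":0,"rz":-0.14},{"tx":-1,"ty":-6,"tz":0,"rx":0,"ry":0,"rz":0},{"tx":-1,"ty":-6,"tz":0,"rx":0,"ry":0,"rz":0},{"tx":-1,"ty":-6,"tz":0,"rx":0,"ry":0,"rz":0},{"tx":-1,"ty":-6,"tz":0,"rx":0,"ry":0,"rz":0},{"tx":-1,"ty":-6,"tz":0,"rx":0,"ry":0,"rz":0},{"tx":0,"ty":-5,"tz":0,"rx":0,"ry":0,"rz":0},{"tx":0,"ty":-5,"tz":0,"rx":0,"ry":0,"rz":0}]' 0
python3 - <<'E'
from h import *
c=grab("top","t6"); st()
a=cv2.resize(c["img"][190:310,70:190,::-1],(400,400),interpolation=cv2.INTER_CUBIC);b=cv2.resize(c["img"][190:325,345:480,::-1],(400,400),interpolation=cv2.INTER_CUBIC)
cv2.imwrite("pics/t6.png",np.hstack([a,b]))
E
```

```text
time: 24.08
tcp_pos: [0.5751, 0.3425, 0.2074]
tcp_rot: [-0.535, 0.535, -0.462, 0.462]
ft_force: [0.6, 0.8, 1.0]
width: 0.0637
time: 25.08
tcp_pos: [0.5162, -0.1211, 0.2077]
tcp_rot: [0.502, -0.5, 0.499, -0.5]
ft_force: [1.1, 0.5, 0.5]
width: 0.0856
{'time': 25.125, 'joint_positions': [-0.5384, 0.2623, 0.8638, 1.7267, -0.208, 1.2448, 0.3691], 'tcp_pos': [0.5148, -0.1291, 0.2082], 'ft_force': [-2.8075, -4.2557, 0.6691], 'width': 0.0856} toolY [ 0.003 -0.003 -1.   ] toolZ [ 1.    -0.006  0.003]
```

View pics/t6.png

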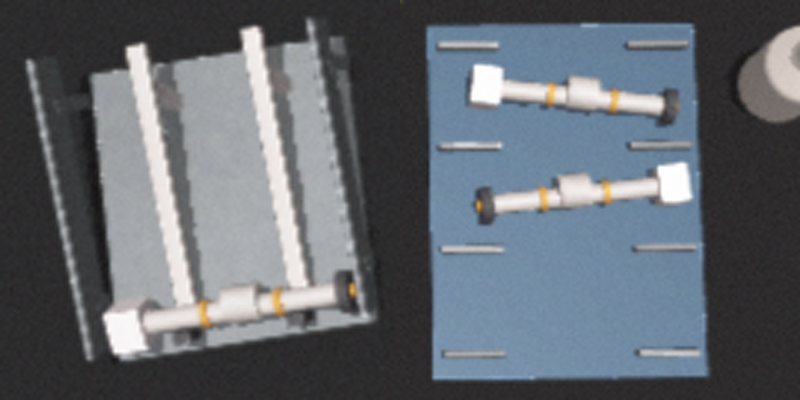

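Camshaft 1 lies at the stops with its block on the left. Cams 2 and 3 haven't moved. For cam 2 I'll rotate the tool half a turn before grasping.

```bash
python3 -m jog '[{"tx":-0.25,"ty":-1.6,"tz":0,"rx":0,"ry":0,"rz":0.18},{"tx":-0.25,"ty":-1.6,"tz":0,"rx":0,"ry":0,"rz":0.18},{"tx":-0.25,"ty":-1.6,"tz":0,"rx":0,"ry":0,"rz":0.18},{"tx":-0.25,"ty":-1.6,"tz":0,"rx":0,"ry":0,"rz":0.18},{"tx":-0.25,"ty":-1.6,"tz":0,"rx":0,"ry":0,"rz":0.18},{"tx":-0.25,"ty":-1.6,"tz":0,"rx":0,"ry":0,"rz":0.18},{"tx":-0.25,"ty":-1.6,"tz":0,"rx":0,"ry":0,"rz":0.18},{"tx":-0.25,"ty":-1.6,"tz":0,"rx":0,"ry":0,"rz":0.18}]'
python3 -m jog '[{"tx":-0.25,"ty":-1.6,"tz":0,"rx":0,"ry":0,"rz":0.18},{"tx":-0.25,"ty":-1.6,"tz":0,"rx":0,"ry":0,"rz":0.18},{"tx":-0.25,"ty":-1.6,"tz":0,"rx":0,"ry":0,"rz":0.18},{"tx":-0.25,"ty":-1.6,"tz":0,"rx":0,"ry":0,"rz":0.18},{"tx":-0.25,"ty":-1.6,"tz":-1,"rx":0,"ry":0,"rz":0.18},{"tx":-0.25,"ty":-1.6,"tz":-1,"rx":0,"ry":0,"rz":0.18},{"tx":-0.25,"ty":0,"tz":-1,"rx":0,"ry":0,"rz":0.18},{"tx":0,"ty":0,"tz":-1,"rx":0,"ry":0,"rz":0.18}]'
python3 -m jog '[{"tx":0,"ty":0,"tz":-1,"rx":0,"ry":0,"rz":0.18},{"tx":0,"ty":0,"tz":0,"rx":0,"ry":0,"rz":0.18},{"tx":0,"ty":0,"tz":0,"rx":0,"ry":0,"rz":0}]'; python3 -c 'from h import *; st()'
```

```text
time: 26.12
tcp_pos: [0.4962, -0.248, 0.2074]
tcp_rot: [-0.706, 0.706, -0.043, 0.044]
ft_force: [0.5, 1.5, 0.4]
width: 0.0854
time: 27.12
tcp_pos: [0.4733, -0.3307, 0.1606]
tcp_rot: [0.633, -0.607, -0.324, 0.356]
ft_force: [0.3, -0.2, -1.7]
width: 0.0853
time: 27.5
tcp_pos: [0.469, -0.3248, 0.1408]
tcp_rot: [0.601, -0.558, -0.379, 0.429]
ft_force: [-0.4, -0.7, 0.3]
width: 0.0854
{'time': 27.5, 'joint_positions': [1.1411, 0.5444, -0.8468, 1.5669, 0.4355, 1.3176, 3.0047], 'tcp_pos': [0.469, -0.3248, 0.1408], 'ft_force': [-0.4085, -0.7336, 0.288], 'width': 0.0854} toolY [-0.093  0.011 -0.996] toolZ [-0.934  0.346  0.091]
```

```bash
python3 -m jog '[{"tx":0,"ty":0,"tz":1,"rx":0,"ry":0,"rz":-0.18},{"tx":0,"ty":0,"tz":1,"rx":0,"ry":0,"rz":-0.18},{"tx":0,"ty":0,"tz":0,"rx":0,"ry":0,"rz":-0.18},{"tx":0,"ty":0,"tz":0,"rx":0,"ry":0,"rz":-0.18},{"tx":0,"ty":0,"tz":0,"rx":0,"ry":0,"rz":-0.18},{"tx":0,"ty":0,"tz":0,"rx":0,"ry":0,"rz":-0.18},{"tx":0,"ty":0,"tz":0,"rx":0,"ry":0,"rz":-0.18},{"tx":0,"ty":0,"tz":0,"rx":0,"ry":0,"rz":-0.18}]'; python3 -c 'from h import *; st()'
```

```text
time: 28.5
tcp_pos: [0.469, -0.326, 0.1616]
tcp_rot: [0.734, -0.669, 0.086, -0.077]
ft_force: [-0.5, 0.6, 0.5]
width: 0.0853
{'time': 28.5, 'joint_positions': [1.0439, 0.4312, -0.5878, 1.5748, 0.1613, 1.2524, 1.7785], 'tcp_pos': [0.469, -0.326, 0.1616], 'ft_force': [-0.52, 0.559, 0.4559], 'width': 0.0853} toolY [-0.003  0.093 -0.996] toolZ [0.23  0.969 0.09 ]
```

```bash
python3 -m jog '[{"tx":0.5,"ty":-1,"tz":0,"rx":-0.093,"ry":0,"rz":0},{"tx":0,"ty":-1,"tz":0,"rx":0,"ry":0,"rz":-0.18},{"tx":0,"ty":-1,"tz":0,"rx":0,"ry":0,"rz":-0.18},{"tx":0,"ty":0,"tz":0,"rx":0,"ry":0,"rz":-0.18},{"tx":0,"ty":0,"tz":0,"rx":0,"ry":0,"rz":-0.18},{"tx":0,"ty":0,"tz":0,"rx":0,"ry":0,"rz":-0.18},{"tx":0,"ty":0,"tz":0,"rx":0,"ry":0,"rz":-0.18},{"tx":0,"ty":0,"tz":0,"rx":0,"ry":0,"rz":-0.18}]'
python3 -m jog '[{"tx":0,"ty":0,"tz":0,"rx":0,"ry":0,"rz":-0.18},{"tx":0,"ty":0,"tz":0,"rx":0,"ry":0,"rz":-0.18},{"tx":0,"ty":0,"tz":0,"rx":0,"ry":0,"rz":-0.18},{"tx":0,"ty":0,"tz":0,"rx":0,"ry":0,"rz":-0.18},{"tx":0,"ty":0,"tz":0,"rx":0,"ry":0,"rz":-0.18},{"tx":0,"ty":0,"tz":0,"rx":0,"ry":0,"rz":-0.18},{"tx":0,"ty":0,"tz":0,"rx":0,"ry":0,"rz":-0.18},{"tx":0,"ty":0,"tz":0,"rx":0,"ry":0,"rz":-0.18}]'; python3 -c 'from h import *; st()'
python3 -m jog '[{"tx":0,"ty":0,"tz":0,"rx":0,"ry":0,"rz":-0.18},{"tx":0,"ty":0,"tz":0,"rx":0,"ry":0,"rz":-0.18},{"tx":0,"ty":0,"tz":0,"rx":0,"ry":0,"rz":-0.18},{"tx":0,"ty":0,"tz":0,"rx":0,"ry":0,"rz":-0.18},{"tx":0,"ty":0,"tz":0,"rx":0,"ry":0,"rz":-0.18},{"tx":0,"ty":0,"tz":0,"rx":0,"ry":0,"rz":-0.18},{"tx":0,"ty":0,"tz":0,"rx":0,"ry":0,"rz":-0.18},{"tx":0,"ty":0,"tz":0,"rx":0,"ry":0,"rz":-0.18}]'; python3 -c 'from h import *; st()'
```

```text
time: 29.5
tcp_pos: [0.4741, -0.3559, 0.1623]
tcp_rot: [0.521, -0.518, 0.479, -0.48]
ft_force: [0.5, 0.0, 0.7]
width: 0.0856
time: 30.5
tcp_pos: [0.4743, -0.356, 0.1629]
tcp_rot: [-0.077, 0.071, -0.701, 0.705]
ft_force: [-0.1, -0.2, 0.3]
width: 0.0852
{'time': 30.5, 'joint_positions': [0.6709, 0.3664, -0.1018, 1.592, 0.0374, 1.175, -0.7993], 'tcp_pos': [0.4743, -0.356, 0.1629], 'ft_force': [-0.1132, -0.2216, 0.3245], 'width': 0.0852} toolY [ 0.01  -0.004 -1.   ] toolZ [ 0.208 -0.978  0.006]
time: 31.5
tcp_pos: [0.4745, -0.3559, 0.1632]
tcp_rot: [0.405, -0.411, -0.576, 0.579]
ft_force: [-0.4, -0.4, 0.2]
width: 0.0854
{'time': 31.5, 'joint_positions': [0.4837, 0.3632, 0.1326, 1.5997, -0.0465, 1.1729, -2.1757], 'tcp_pos': [0.4745, -0.3559, 0.1632], 'ft_force': [-0.4203, -0.44, 0.1751], 'width': 0.0854} toolY [ 0.005 -0.009 -1.   ] toolZ [-0.943 -0.334 -0.002]
```

```bash
python3 -m jog '[{"tx":0,"ty":0,"tz":-2,"rx":0,"ry":0,"rz":-0.124},{"tx":0,"ty":0,"tz":-3,"rx":0,"ry":0,"rz":-0.124},{"tx":0,"ty":0,"tz":-4,"rx":0,"ry":0,"rz":0},{"tx":0,"ty":0,"tz":-3,"rx":0,"ry":0,"rz":0},{"tx":0,"ty":0,"tz":-1.5,"rx":0,"ry":0,"rz":0},{"tx":0,"ty":0,"tz":0,"rx":0,"ry":0,"rz":0}]';python3 -c 'from h import *; st()'
python3 -m jog '[{"tx":0,"ty":0,"tz":0,"rx":0,"ry":0,"rz":0},{"tx":0,"ty":0,"tz":0,"rx":0,"ry":0,"rz":0},{"tx":0,"ty":0,"tz":0,"rx":0,"ry":0,"rz":0},{"tx":0,"ty":0,"tz":0,"rx":0,"ry":0,"rz":0},{"tx":0,"ty":0,"tz":0,"rx":0,"ry":0,"rz":0},{"tx":0,"ty":0,"tz":0,"rx":0,"ry":0,"rz":0}]' 0.9 60
python3 -m jog '[{"tx":0,"ty":0,"tz":3,"rx":0,"ry":0,"rz":0},{"tx":0,"ty":0,"tz":5,"rx":0,"ry":0,"rz":0},{"tx":0,"ty":0,"tz":6,"rx":0,"ry":0,"rz":0},{"tx":0,"ty":0,"tz":3.5,"rx":0,"ry":0,"rz":0},{"tx":0,"ty":0,"tz":0,"rx":0,"ry":0,"rz":0}]';python3 -c 'from h import *; st()'
```

```text
time: 32.25
tcp_pos: [0.474, -0.3552, 0.026]
tcp_rot: [0.473, -0.475, -0.523, 0.527]
ft_force: [0.4, 0.4, 0.1]
width: 0.0857
{'time': 32.25, 'joint_positions': [0.47, 0.5188, 0.1498, 1.7171, -0.0862, 0.9092, -2.3868], 'tcp_pos': [0.474, -0.3552, 0.026], 'ft_force': [0.4337, 0.4333, 0.1398], 'width': 0.0857} toolY [-0.001 -0.007 -1.   ] toolZ [-0.995 -0.101  0.001]
time: 33.0
tcp_pos: [0.4749, -0.355, 0.0266]
tcp_rot: [0.472, -0.475, -0.524, 0.527]
ft_force: [-0.1, 1.3, 6.2]
width: 0.03
time: 33.62
tcp_pos: [0.4747, -0.3555, 0.2029]
tcp_rot: [0.471, -0.476, -0.524, 0.526]
ft_force: [0.3, 0.1, -6.2]
width: 0.03
{'time': 33.625, 'joint_positions': [0.4542, 0.3352, 0.169, 1.5479, -0.0532, 1.2562, -2.4088], 'tcp_pos': [0.4747, -0.3555, 0.2029], 'ft_force': [0.3459, 0.0987, -6.2317], 'width': 0.03} toolY [ 0.003 -0.008 -1.   ] toolZ [-0.995 -0.103 -0.002]
```

```bash
python3 -m jog '[{"tx":0.17,"ty":2,"tz":0.2,"rx":0,"ry":0,"rz":0.176},{"tx":0.17,"ty":2.2,"tz":0,"rx":0,"ry":0,"rz":0.176},{"tx":0.17,"ty":2.2,"tz":0,"rx":0,"ry":0,"rz":0.176},{"tx":0.17,"ty":2.2,"tz":0,"rx":0,"ry":0,"rz":0.176},{"tx":0.17,"ty":2.2,"tz":0,"rx":0,"ry":0,"rz":0.176},{"tx":0.17,"ty":2.2,"tz":0,"rx":0,"ry":0,"rz":0.176},{"tx":0.17,"ty":2.2,"tz":0,"rx":0,"ry":0,"rz":0.176},{"tx":0.17,"ty":2.2,"tz":0,"rx":0,"ry":0,"rz":0.176}]'
python3 -m jog '[{"tx":0.17,"ty":2.2,"tz":0,"rx":0,"ry":0,"rz":0.176},{"tx":0.17,"ty":2.2,"tz":0,"rx":0,"ry":0,"rz":0.176},{"tx":0.17,"ty":2.2,"tz":0,"rx":0,"ry":0,"rz":0.176},{"tx":0.17,"ty":2.2,"tz":0,"rx":0,"ry":0,"rz":0.176},{"tx":0.17,"ty":2.2,"tz":0,"rx":0,"ry":0,"rz":0.176},{"tx":0.17,"ty":2.2,"tz":0,"rx":0,"ry":0,"rz":0.176},{"tx":0.17,"ty":2.2,"tz":0,"rx":0,"ry":0,"rz":0.176},{"tx":0.17,"ty":2.2,"tz":0,"rx":0,"ry":0,"rz":0.176}]';python3 -c 'from h import *; st()'
```

```text
time: 34.62
tcp_pos: [0.4859, -0.1794, 0.1992]
tcp_rot: [0.019, -0.019, -0.707, 0.707]
ft_force: [-0.5, 0.7, -5.4]
width: 0.0299
time: 35.62
tcp_pos: [0.4994, -0.0039, 0.1993]
tcp_rot: [0.444, -0.442, 0.553, -0.549]
ft_force: [0.5, 0.1, -5.8]
width: 0.03
{'time': 35.625, 'joint_positions': [0.2777, 0.1693, -0.3675, 1.7685, 0.0588, 1.2168, -0.3222], 'tcp_pos': [0.4994, -0.0039, 0.1993], 'ft_force': [0.4545, 0.088, -5.8218], 'width': 0.03} toolY [-0.002  0.005 -1.   ] toolZ [ 0.977 -0.215 -0.003]
```

```bash
python3 -m jog '[{"tx":0.4,"ty":1.9,"tz":0,"rx":0,"ry":0,"rz":0.173},{"tx":0,"ty":0,"tz":-3,"rx":0,"ry":0,"rz":0},{"tx":0,"ty":0,"tz":-3,"rx":0,"ry":0,"rz":0},{"tx":0,"ty":0,"tz":0,"rx":0,"ry":0,"rz":0}]';cat >> h.py <<'E'
def held(tag):
    c=grab("wrist",tag); P=cloud(c).reshape(-1,3); o=arm.get_obs(); T=np.array(o["tcp_pos"])
    d=P-T; z=R.from_quat(np.roll(o["tcp_rot"],-1)).as_matrix()[:,2]; x=np.cross([0,0,1],z); s=d[:,:2]@x[:2]
    st()
    for a,b,n in ((.03,.065,"shaft"),(.078,.12,"block")):
        m=(s>a)&(s<b)&(abs(d[:,:2]@z[:2])<.03)&(d[:,2]>-.035)&(d[:,2]<.03); Q=P[m]
        if m.sum()<20: print(n,"none",m.sum()); continue
        print(n,m.sum(),"across",np.percentile(d[m]@z,[2,50,98]).round(4),"along",np.percentile(s[m],[1,99]).round(4),"ztop",np.percentile(Q[:,2],97).round(4),"xy",np.median(Q,0).round(4))
E
python3 -c 'from h import *; held("w7")'
```

```text
time: 36.12
tcp_pos: [0.5015, 0.0142, 0.1378]
tcp_rot: [0.487, -0.488, 0.515, -0.509]
ft_force: [-0.3, -0.3, -5.6]
width: 0.0304
{'time': 36.175, 'joint_positions': [0.2562, 0.2383, -0.3929, 1.8322, 0.0954, 1.0931, -0.2201], 'tcp_pos': [0.5031, 0.0143, 0.14], 'ft_force': [0.1576, -0.1527, -5.3323], 'width': 0.03} toolY [-0.003  0.005 -1.   ] toolZ [ 0.999 -0.049 -0.004]
shaft 4629 across [-0.0067  0.0021  0.0112] along [0.0311 0.0647] ztop 0.1417 xy [0.5075 0.0618 0.1386]
block 11748 across [-0.0137  0.0027  0.0184] along [0.0788 0.1197] ztop 0.1487 xy [0.5104 0.108  0.1473]
```

```bash
python3 -m jog '[{"tx":0,"ty":0,"tz":-1.8,"rx":0,"ry":0,"rz":0},{"tx":0,"ty":0,"tz":-1.2,"rx":0,"ry":0,"rz":0},{"tx":0,"ty":0,"tz":-0.5,"rx":0,"ry":0,"rz":0},{"tx":0,"ty":0,"tz":-0.3,"rx":0,"ry":0,"rz":0},{"tx":0,"ty":0,"tz":0,"rx":0,"ry":0,"rz":0}]'
python3 -m jog '[{"tx":0,"ty":0,"tz":0,"rx":0,"ry":0,"rz":0},{"tx":0,"ty":0,"tz":0,"rx":0,"ry":0,"rz":0},{"tx":0,"ty":0,"tz":0,"rx":0,"ry":0,"rz":0}]' 0.4
python3 -m jog '[{"tx":0,"ty":0,"tz":3,"rx":0,"ry":0,"rz":0},{"tx":0,"ty":0,"tz":5,"rx":0,"ry":0,"rz":0},{"tx":0,"ty":-5,"tz":0,"rx":0,"ry":0,"rz":0},{"tx":0.4,"ty":-5,"tz":0,"rx":0,"ry":0,"rz":0},{"tx":0.5,"ty":-5,"tz":0,"rx":0,"ry":0,"rz":0},{"tx":0,"ty":0,"tz":0,"rx":0,"ry":0,"rz":0}]'
python3 - <<'E'
from h import *
d=grab("wrist","w8");dial();st()
P=cloud(d);z=P[...,2]; m=(P[...,1]<-.12)&(P[...,1]>-.155)&(z>.06)&(z<.1)&(P[...,0]<.56)&(P[...,0]>.42)
Q=P[m]; print(len(Q),Q.min(0),Q.max(0),np.median(Q,0))
m=(abs(P[...,1]-.05)<.015)&(z>.094)&(z<.12)&(abs(P[...,0]-.505)<.03);Q=P[m]; print("shaft",len(Q),np.median(Q,0),np.percentile(Q[:,2],97) if len(Q) else 0)
E
```

```text
time: 36.8
tcp_pos: [0.5052, 0.0144, 0.1045]
tcp_rot: [0.489, -0.486, 0.513, -0.512]
ft_force: [-0.2, -0.8, -5.1]
width: 0.03
time: 37.17
tcp_pos: [0.5055, 0.0145, 0.1048]
tcp_rot: [0.49, -0.485, 0.513, -0.512]
ft_force: [0.7, 0.2, -0.5]
width: 0.051
time: 37.92
tcp_pos: [0.5136, -0.1409, 0.1842]
tcp_rot: [0.487, -0.484, 0.514, -0.514]
ft_force: [0.3, 0.8, -0.9]
width: 0.0513
t 38.08 tcp [ 0.5142 -0.1345  0.1843] f [ 0.  -0.2  0.4] dial [2.673, 13.8, 186, 2.817, 13.2, 134]
{'time': 38.075, 'joint_positions': [0.4479, 0.2415, -0.2901, 1.7142, 0.0672, 1.195, 0.0928], 'tcp_pos': [0.5142, -0.1345, 0.1843], 'ft_force': [0.0104, -0.2305, 0.3626], 'width': 0.0512} toolY [ 0.002  0.006 -1.   ] toolZ [ 0.999 -0.048  0.002]
1084 [ 0.5071853  -0.15494534  0.07358759] [ 0.52393154 -0.12000928  0.08317136] [ 0.5155294  -0.13696303  0.0802658 ]
shaft 0 [nan nan nan] 0
  return _methods._mean(a, axis=axis, dtype=dtype,
  ret = um.true_divide(
```

```bash
cat >> h.py <<'E'
def seat(tag):
    for n in ("top","scene"):
        c=grab(n,tag+n); P=cloud(c).reshape(-1,3); d=P[:,:2]-np.array([.504,.0145]); ex=np.array([.999,-.043]);ey=np.array([.043,.999])
        X=d@ex;Y=d@ey
        for a,b in ((.022,.036),(.066,.072),(-.036,-.022),(-.072,-.066),(.078,.1)):
            m=(Y>a)&(Y<b)&(abs(X)<.025)&(P[:,2]>.075)&(P[:,2]<.14)
            if m.sum()>5: print(n,(a,b),m.sum(),"X",np.median(X[m]).round(4),"ztop",np.percentile(P[m,2],90).round(4))
E
python3 -c 'from h import *; seat("q1")'
python3 -m jog '[{"tx":0.1,"ty":0,"tz":-4,"rx":0,"ry":0,"rz":0},{"tx":0,"ty":0,"tz":-4,"rx":0,"ry":0,"rz":0},{"tx":0,"ty":0,"tz":-3,"rx":0,"ry":0,"rz":0},{"tx":0,"ty":0,"tz":0,"rx":0,"ry":0,"rz":0}]';
```

```text
top (0.022, 0.036) 47 X 0.0006 ztop 0.1038
top (0.066, 0.072) 19 X 0.002 ztop 0.1007
top (-0.036, -0.022) 40 X 0.0014 ztop 0.1035
top (0.078, 0.1) 128 X 0.001 ztop 0.1117
scene (0.022, 0.036) 37 X 0.0094 ztop 0.1033
scene (0.066, 0.072) 16 X 0.0079 ztop 0.1038
scene (-0.036, -0.022) 41 X 0.0078 ztop 0.1045
scene (-0.072, -0.066) 8 X 0.0142 ztop 0.1096
scene (0.078, 0.1) 168 X 0.0121 ztop 0.1114
time: 38.67
tcp_pos: [0.5134, -0.1339, 0.0722]
tcp_rot: [0.489, -0.487, 0.514, -0.509]
ft_force: [0.7, 0.3, 0.1]
width: 0.0508
```

```bash
D='from h import *; dial()'
python3 -m jog '[{"tx":0.1,"ty":0,"tz":0.1,"rx":0,"ry":0,"rz":0},{"tx":0,"ty":0,"tz":0,"rx":0,"ry":0,"rz":0},{"tx":0,"ty":0,"tz":0,"rx":0,"ry":0,"rz":0},{"tx":0,"ty":0,"tz":0,"rx":0,"ry":0,"rz":0}]' 0.9 20 ;python3 -c "$D"
python3 -m jog '[{"tx":-0.02,"ty":0,"tz":0.36,"rx":0,"ry":0,"rz":0},{"tx":-0.05,"ty":0,"tz":0.36,"rx":0,"ry":0,"rz":0},{"tx":-0.09,"ty":0,"tz":0.35,"rx":0,"ry":0,"rz":0},{"tx":-0.12,"ty":0,"tz":0.34,"rx":0,"ry":0,"rz":0},{"tx":0,"ty":0,"tz":0,"rx":0,"ry":0,"rz":0}]' >/dev/null; python3 -c "$D"
python3 -m jog '[{"tx":-0.16,"ty":0.02,"tz":0.32,"rx":0,"ry":0,"rz":0},{"tx":-0.19,"ty":0.02,"tz":0.31,"rx":0,"ry":0,"rz":0},{"tx":-0.22,"ty":0,"tz":0.29,"rx":0,"ry":0,"rz":0},{"tx":-0.24,"ty":0,"tz":0.26,"rx":0,"ry":0,"rz":0},{"tx":0,"ty":0,"tz":0,"rx":0,"ry":0,"rz":0}]' >/dev/null; python3 -c "$D"
python3 -m jog '[{"tx":-0.27,"ty":0.02,"tz":0.24,"rx":0,"ry":0,"rz":0},{"tx":-0.29,"ty":0.02,"tz":0.21,"rx":0,"ry":0,"rz":0},{"tx":-0.31,"ty":0.01,"tz":0.18,"rx":0,"ry":0,"rz":0},{"tx":-0.33,"ty":0.01,"tz":0.15,"rx":0,"ry":0,"rz":0},{"tx":0,"ty":0,"tz":0,"rx":0,"ry":0,"rz":0}]' >/dev/null; python3 -c "$D"
```

```text
time: 39.17
tcp_pos: [0.5162, -0.1355, 0.0759]
tcp_rot: [0.489, -0.486, 0.513, -0.512]
ft_force: [-2.2, 1.6, 2.2]
width: 0.015
t 39.27 tcp [ 0.5161 -0.1355  0.0756] f [-2.4  1.   3.2] dial [2.754, 12.3, 147, 2.895, 14.2, 115]
t 40.0 tcp [ 0.5136 -0.1354  0.0898] f [0.9 1.9 2. ] dial [1.893, 13.6, 107, 2.087, 11.4, 257]
t 40.73 tcp [ 0.5058 -0.1351  0.1018] f [3.3 2.6 5.7] dial [1.6, 11.7, 153, 1.832, 9.4, 279]
t 41.45 tcp [ 0.4939 -0.1346  0.1099] f [1.3 2.8 8.9] dial [1.99, 13.5, 148, 2.228, 12.5, 242]
```

```bash
D='from h import *; dial()'
python3 -m jog '[{"tx":-0.34,"ty":0.01,"tz":0.12,"rx":0,"ry":0,"rz":0},{"tx":-0.35,"ty":0.01,"tz":0.09,"rx":0,"ry":0,"rz":0},{"tx":-0.36,"ty":0.01,"tz":0.05,"rx":0,"ry":0,"rz":0},{"tx":-0.36,"ty":0.01,"tz":0.02,"rx":0,"ry":0,"rz":0},{"tx":0,"ty":0,"tz":0,"rx":0,"ry":0,"rz":0}]' >/dev/null; python3 -c "$D"
python3 -m jog '[{"tx":-0.36,"ty":0.01,"tz":-0.02,"rx":0,"ry":0,"rz":0},{"tx":-0.35,"ty":0.01,"tz":-0.05,"rx":0,"ry":0,"rz":0},{"tx":-0.35,"ty":0.01,"tz":-0.09,"rx":0,"ry":0,"rz":0},{"tx":-0.34,"ty":0.01,"tz":-0.12,"rx":0,"ry":0,"rz":0},{"tx":0,"ty":0,"tz":0,"rx":0,"ry":0,"rz":0}]' >/dev/null; python3 -c "$D"
python3 -m jog '[{"tx":-0.32,"ty":0.01,"tz":-0.16,"rx":0,"ry":0,"rz":0},{"tx":-0.31,"ty":0.01,"tz":-0.19,"rx":0,"ry":0,"rz":0},{"tx":0,"ty":0,"tz":0,"rx":0,"ry":0,"rz":0}]' >/dev/null; python3 -c "$D"
python3 -m jog '[{"tx":-0.29,"ty":0.02,"tz":-0.22,"rx":0,"ry":0,"rz":0},{"tx":-0.26,"ty":0.01,"tz":-0.25,"rx":0,"ry":0,"rz":0},{"tx":0,"ty":0,"tz":0,"rx":0,"ry":0,"rz":0}]' >/dev/null; python3 -c "$D"
python3 -m jog '[{"tx":-0.24,"ty":0.01,"tz":-0.27,"rx":0,"ry":0,"rz":0},{"tx":-0.21,"ty":0.01,"tz":-0.29,"rx":0,"ry":0,"rz":0},{"tx":0,"ty":0,"tz":0,"rx":0,"ry":0,"rz":0}]' >/dev/null; python3 -c "$D"
```

```text
t 42.17 tcp [ 0.4793 -0.1339  0.1126] f [-0.8  3.8 10.5] dial [3.006, 12.6, 142, 3.113, 13.0, 111]
t 42.9 tcp [ 0.464  -0.1332  0.1089] f [-2.1  4.3  6.9] dial [-2.13, 10.7, 187, -2.269, 10.6, 277]
t 43.38 tcp [ 0.4575 -0.1329  0.1048] f [-1.4  4.8  3.4] dial [-1.895, 10.3, 203, -2.095, 11.4, 327]
t 43.85 tcp [ 0.4524 -0.1326  0.0999] f [ 1.1  5.  -0.9] dial [-1.948, 12.4, 184, -2.137, 11.5, 283]
t 44.33 tcp [ 0.4485 -0.1324  0.0944] f [ 4.3  4.6 -2.2] dial [-2.294, 10.8, 180, -2.362, 12.5, 228]
```

```bash
cat > fit.py <<'E'
from h import *
from scipy.optimize import least_squares
def fit(D):
    D=np.array(D); p=D[:,:2]*1e3
    f=lambda q:np.hypot(p[:,0]-q[0],p[:,1]-q[1])-36
    c=least_squares(f,[477,74]).x; ph=np.arctan2(p[:,0]-c[0],p[:,1]-c[1])
    y=np.mod(np.stack([D[:,2],D[:,3]]),2*np.pi)
    # plunger reading: arm e, cam radius, flat-ish round tip
    for nm,v in (("scene",y[0]),("top",y[1]),("mean",y.mean(0))):
        A=lambda q:q[0]+q[1]*np.cos(2*(ph-q[2]))-v
        k=int(np.argmax(v)); r=least_squares(A,[v.mean(),1.3,ph[k]]); 
        print(nm,r.x.round(3),"rms",np.sqrt(np.mean(r.fun**2)).round(3),"target tcp",(c+36*np.array([np.sin(r.x[2]),np.cos(r.x[2])])).round(1))
    print("axis",c.round(1),"phi",ph.round(3),"circ res",f(c).round(1))
E
python3 - <<'E'
from fit import fit
fit([[.5161,.0756,2.754,2.895],[.5136,.0898,1.893,2.087],[.5058,.1018,1.6,1.832],[.4939,.1099,1.99,2.228],[.4793,.1126,3.006,3.113],[.464,.1089,-2.13,-2.269],[.4575,.1048,-1.895,-2.095],[.4524,.0999,-1.948,-2.137],[.4485,.0944,-2.294,-2.362]])
E
```

```text
scene [ 2.915  1.412 -0.735] rms 0.071 target tcp [455.9 103.4]
top [ 2.983  1.192 -0.732] rms 0.024 target tcp [455.9 103.5]
mean [ 2.949  1.302 -0.733] rms 0.047 target tcp [455.9 103.4]
axis [480.   76.7] phi [ 1.601  1.199  0.799  0.396 -0.02  -0.461 -0.675 -0.872 -1.059] circ res [ 0.1  0.1 -0.  -0.  -0.1 -0.   0.   0.1  0.1]
```

```bash
D='from h import *; dial()'
python3 -m jog '[{"tx":0.20,"ty":-0.01,"tz":0.32,"rx":0,"ry":0,"rz":0},{"tx":0.25,"ty":-0.01,"tz":0.30,"rx":0,"ry":0,"rz":0},{"tx":0.29,"ty":-0.01,"tz":0.28,"rx":0,"ry":0,"rz":0},{"tx":0,"ty":0,"tz":0,"rx":0,"ry":0,"rz":0}]' >/dev/null; python3 -c "$D"
```

```text
t 44.92 tcp [ 0.4555 -0.1327  0.1033] f [ 1.7  5.3 -3.7] dial [-1.898, 9.7, 188, -2.068, 12.1, 280]
```

```bash
D='from h import *; dial()'
python3 -m jog '[{"tx":0,"ty":0,"tz":0,"rx":0,"ry":0,"rz":0},{"tx":0,"ty":0,"tz":0,"rx":0,"ry":0,"rz":0},{"tx":0,"ty":0,"tz":0,"rx":0,"ry":0,"rz":0}]' 0.5; python3 -c "$D"
python3 -m jog '[{"tx":0,"ty":0,"tz":3,"rx":0,"ry":0,"rz":0},{"tx":0,"ty":0,"tz":5,"rx":0,"ry":0,"rz":0},{"tx":1,"ty":3,"tz":1.7,"rx":0,"ry":0,"rz":0},{"tx":1,"ty":5,"tz":0,"rx":0,"ry":0,"rz":0},{"tx":1,"ty":5,"tz":0,"rx":0,"ry":0,"rz":0},{"tx":1,"ty":5,"tz":0,"rx":0,"ry":0,"rz":0},{"tx":1,"ty":5,"tz":0,"rx":0,"ry":0,"rz":0},{"tx":1,"ty":5.1,"tz":0,"rx":0,"ry":0,"rz":0}]' 1
python3 -m jog '[{"tx":0,"ty":0,"tz":-2,"rx":0,"ry":0,"rz":0},{"tx":0,"ty":0,"tz":-1.6,"rx":0,"ry":0,"rz":0},{"tx":0,"ty":0,"tz":0,"rx":0,"ry":0,"rz":0},{"tx":0,"ty":0,"tz":0,"rx":0,"ry":0,"rz":0}]'; python3 -c "$D"
```

```text
time: 45.3
tcp_pos: [0.4559, -0.1339, 0.1041]
tcp_rot: [0.489, -0.486, 0.513, -0.512]
ft_force: [-1.0, 0.3, 0.1]
width: 0.0428
t 45.4 tcp [ 0.456  -0.1337  0.1041] f [-0.4 -0.1 -0.3] dial [-1.895, 10.4, 208, -2.105, 11.5, 320]
time: 46.4
tcp_pos: [0.5164, 0.1489, 0.2012]
tcp_rot: [0.489, -0.485, 0.513, -0.512]
ft_force: [0.7, -0.5, 0.2]
width: -0.0001
time: 46.9
tcp_pos: [0.5165, 0.1468, 0.1656]
tcp_rot: [0.489, -0.485, 0.513, -0.512]
ft_force: [-0.1, -0.0, 0.6]
width: 0.0002
t 47.0 tcp [0.5167 0.1472 0.1659] f [ 0.5  0.8 -0.5] dial [-1.891, 10.4, 209, -2.097, 11.4, 323]
```

```bash
D='from h import *; dial()'
python3 -m jog '[{"tx":0,"ty":0.1,"tz":-1.0,"rx":0,"ry":0,"rz":0},{"tx":0,"ty":0,"tz":-1.0,"rx":0,"ry":0,"rz":0},{"tx":0,"ty":0,"tz":-0.5,"rx":0,"ry":0,"rz":0},{"tx":0,"ty":0,"tz":-0.5,"rx":0,"ry":0,"rz":0},{"tx":0,"ty":0,"tz":-0.2,"rx":0,"ry":0,"rz":0},{"tx":0,"ty":0,"tz":0,"rx":0,"ry":0,"rz":0}]'
python3 -m jog '[{"tx":0,"ty":0,"tz":-0.15,"rx":0,"ry":0,"rz":0},{"tx":0,"ty":0,"tz":0,"rx":0,"ry":0,"rz":0}]'; python3 -c "$D"
```

```text
time: 47.75
tcp_pos: [0.516, 0.1486, 0.1334]
tcp_rot: [0.489, -0.486, 0.513, -0.511]
ft_force: [-2.7, -0.7, 7.9]
width: 0.0002
time: 48.0
tcp_pos: [0.5161, 0.1486, 0.133]
tcp_rot: [0.489, -0.486, 0.513, -0.512]
ft_force: [-7.5, -2.4, 16.3]
width: -0.0001
t 48.1 tcp [0.5161 0.1486 0.133 ] f [-6.6 -3.2 16.6] dial [-1.891, 10.4, 209, -2.099, 11.5, 318]
```

```bash
python3 -m jog '[{"tx":0,"ty":0,"tz":-0.08,"rx":0,"ry":0,"rz":0},{"tx":0,"ty":0,"tz":0,"rx":0,"ry":0,"rz":0}]'
python3 -m jog '[{"tx":0,"ty":0,"tz":2,"rx":0,"ry":0,"rz":0},{"tx":0,"ty":0,"tz":3,"rx":0,"ry":0,"rz":0},{"tx":0,"ty":-4,"tz":2,"rx":0,"ry":0,"rz":0},{"tx":-0.5,"ty":-4.7,"tz":0,"rx":0,"ry":0,"rz":0},{"tx":-0.5,"ty":-4.7,"tz":0,"rx":0,"ry":0,"rz":0},{"tx":0,"ty":0,"tz":0,"rx":0,"ry":0,"rz":0}]' 0.4
python3 - <<'E'
from h import *
c=grab("wrist","w9"); st(); P=cloud(c)
Q=P.reshape(-1,3)
m=(abs(Q[:,0]-.506)<.02)&(Q[:,2]>.085)&(Q[:,2]<.125)&(Q[:,1]>-.08)&(Q[:,1]<.11)
Q=Q[m]
for y in np.arange(-.03,.11,.004):
    k=abs(Q[:,1]-y)<.002
    if k.sum()>10: print(round(y,3),Q[k,0].min().round(4),Q[k,0].max().round(4),np.percentile(Q[k,2],90).round(4),k.sum())
E
```

```text
time: 48.35
tcp_pos: [0.5162, 0.1486, 0.1329]
tcp_rot: [0.489, -0.486, 0.512, -0.512]
ft_force: [-9.8, -4.2, 22.5]
width: 0.0001
time: 49.1
tcp_pos: [0.5057, 0.0098, 0.2003]
tcp_rot: [0.487, -0.485, 0.514, -0.513]
ft_force: [0.2, 1.2, -0.6]
width: 0.051
{'time': 49.15, 'joint_positions': [0.301, 0.1864, -0.4343, 1.7514, 0.0785, 1.2196, -0.207], 'tcp_pos': [0.5059, 0.0126, 0.2004], 'ft_force': [0.8873, 1.5752, 0.7173], 'width': 0.0512} toolY [ 0.002  0.005 -1.   ] toolZ [ 0.999 -0.053  0.001]
-0.03 0.4863 0.5258 0.1003 267
-0.026 0.486 0.5259 0.0999 297
-0.022 0.486 0.5256 0.1001 208
-0.018 0.496 0.5136 0.1005 130
-0.014 0.4964 0.5144 0.101 98
-0.01 0.4946 0.5161 0.1028 161
-0.006 0.4948 0.5163 0.1017 203
-0.002 0.4972 0.5144 0.1007 132
0.002 0.4975 0.5146 0.1007 134
0.006 0.4906 0.5214 0.1024 162
0.01 0.4908 0.5216 0.1026 240
0.014 0.4904 0.5217 0.1026 254
0.018 0.4905 0.5218 0.1026 252
0.022 0.4909 0.522 0.1027 259
0.026 0.4912 0.522 0.1025 257
0.03 0.4915 0.5224 0.1028 260
0.034 0.4918 0.5227 0.1018 279
0.038 0.4992 0.5163 0.1007 151
0.042 0.4989 0.5165 0.1005 157
0.046 0.4971 0.5194 0.1026 167
0.05 0.4973 0.5195 0.1027 226
0.054 0.4862 0.5259 0.1004 248
0.058 0.4863 0.526 0.1002 366
0.062 0.486 0.5256 0.1001 365
0.066 0.4862 0.5257 0.1002 346
0.07 0.5006 0.5178 0.1007 176
0.074 0.5004 0.518 0.1006 175
0.078 0.5005 0.5182 0.1003 184
0.082 0.5008 0.5184 0.1006 181
0.086 0.5011 0.5186 0.1005 190
0.09 0.5013 0.5188 0.1006 189
0.094 0.4948 0.526 0.1089 301
0.098 0.4917 0.5257 0.11 416
0.102 0.4917 0.5259 0.11 422
0.106 0.4922 0.526 0.1101 428
```

```bash
python3 -m jog '[{"tx":0.05,"ty":0.75,"tz":-4,"rx":0,"ry":0,"rz":0},{"tx":0,"ty":0,"tz":-4,"rx":0,"ry":0,"rz":0},{"tx":0,"ty":0,"tz":-2.2,"rx":0,"ry":0,"rz":0},{"tx":0,"ty":0,"tz":0,"rx":0,"ry":0,"rz":0},{"tx":0,"ty":0,"tz":0,"rx":0,"ry":0,"rz":0}]'
python3 -m jog '[{"tx":0,"ty":0,"tz":0,"rx":0,"ry":0,"rz":0},{"tx":0,"ty":0,"tz":0,"rx":0,"ry":0,"rz":0},{"tx":0,"ty":0,"tz":0,"rx":0,"ry":0,"rz":0},{"tx":0,"ty":0,"tz":0,"rx":0,"ry":0,"rz":0},{"tx":0,"ty":0,"tz":0,"rx":0,"ry":0,"rz":0}]' 0.9 60
python3 -m jog '[{"tx":0,"ty":0,"tz":3,"rx":0,"ry":0,"rz":0},{"tx":0,"ty":0,"tz":5,"rx":0,"ry":0,"rz":0},{"tx":0.6,"ty":3,"tz":3,"rx":0,"ry":0,"rz":0.02},{"tx":1,"ty":5.2,"tz":0,"rx":0,"ry":0,"rz":0.03},{"tx":1,"ty":5.2,"tz":0,"rx":0,"ry":0,"rz":0.03},{"tx":1,"ty":5.2,"tz":0,"rx":0,"ry":0,"rz":0.03},{"tx":1,"ty":5.2,"tz":0,"rx":0,"ry":0,"rz":0.03},{"tx":1,"ty":5.2,"tz":0,"rx":0,"ry":0,"rz":0.03}]'
python3 -m jog '[{"tx":1.1,"ty":5.2,"tz":0,"rx":0,"ry":0,"rz":0.02},{"tx":0,"ty":0,"tz":-3,"rx":0,"ry":0,"rz":0},{"tx":0,"ty":0,"tz":-3,"rx":0,"ry":0,"rz":0},{"tx":0,"ty":0,"tz":0,"rx":0,"ry":0,"rz":0}]'
python3 -c 'from h import *; held("w10")'
```

```text
time: 49.78
tcp_pos: [0.5072, 0.0231, 0.0997]
tcp_rot: [0.49, -0.486, 0.513, -0.511]
ft_force: [-0.1, 0.6, 0.7]
width: 0.0516
time: 50.4
tcp_pos: [0.5072, 0.0225, 0.1001]
tcp_rot: [0.49, -0.485, 0.512, -0.512]
ft_force: [-1.2, 1.4, 5.9]
width: 0.03
time: 51.4
tcp_pos: [0.5627, 0.3131, 0.2081]
tcp_rot: [0.53, -0.528, 0.47, -0.468]
ft_force: [-0.5, 0.3, -4.4]
width: 0.0298
time: 51.9
tcp_pos: [0.572, 0.3624, 0.1449]
tcp_rot: [-0.533, 0.535, -0.465, 0.462]
ft_force: [0.0, -0.7, -5.9]
width: 0.0296
{'time': 51.95, 'joint_positions': [-0.2547, 0.6226, -0.5548, 1.3236, 0.3222, 1.2839, -0.6747], 'tcp_pos': [0.573, 0.3632, 0.1475], 'ft_force': [0.3719, 0.608, -4.3015], 'width': 0.0295} toolY [-0.002  0.003 -1.   ] toolZ [ 0.99   0.14  -0.001]
shaft 4303 across [-0.0097 -0.0014  0.0072] along [0.0304 0.0647] ztop 0.1453 xy [0.5651 0.411  0.1434]
block 8536 across [-0.0191 -0.0001  0.0268] along [0.0783 0.1149] ztop 0.1548 xy [0.5604 0.4517 0.1521]
```

```bash
python3 -m jog '[{"tx":0.2,"ty":0,"tz":-2.5,"rx":0,"ry":0,"rz":0},{"tx":0,"ty":0,"tz":-1.4,"rx":0,"ry":0,"rz":0},{"tx":0,"ty":0,"tz":-0.5,"rx":0,"ry":0,"rz":0},{"tx":0,"ty":0,"tz":0,"rx":0,"ry":0,"rz":0}]'
python3 -m jog '[{"tx":0,"ty":0,"tz":-0.25,"rx":0,"ry":0,"rz":0},{"tx":0,"ty":0,"tz":0,"rx":0,"ry":0,"rz":0}]'
```

```text
time: 52.45
tcp_pos: [0.5757, 0.3642, 0.1053]
tcp_rot: [0.536, -0.532, 0.465, -0.463]
ft_force: [0.3, 0.3, -5.3]
width: 0.0295
time: 52.7
tcp_pos: [0.5757, 0.3642, 0.1027]
tcp_rot: [0.536, -0.532, 0.464, -0.463]
ft_force: [-1.1, -0.1, -5.8]
width: 0.0294
```

```bash
python3 -m jog '[{"tx":0,"ty":0,"tz":-0.25,"rx":0,"ry":0,"rz":0},{"tx":0,"ty":0,"tz":0,"rx":0,"ry":0,"rz":0}]'
python3 -m jog '[{"tx":0,"ty":0,"tz":-0.1,"rx":0,"ry":0,"rz":0},{"tx":0,"ty":0,"tz":0,"rx":0,"ry":0,"rz":0}]'
```

```text
time: 52.95
tcp_pos: [0.5755, 0.364, 0.0995]
tcp_rot: [0.535, -0.532, 0.465, -0.463]
ft_force: [0.7, -0.5, -5.4]
width: 0.0295
time: 53.2
tcp_pos: [0.5757, 0.3642, 0.0989]
tcp_rot: [0.536, -0.532, 0.465, -0.463]
ft_force: [0.7, 0.8, -5.1]
width: 0.0298
```

```bash
python3 -m jog '[{"tx":0,"ty":0,"tz":-0.15,"rx":0,"ry":0,"rz":0},{"tx":0,"ty":0,"tz":0,"rx":0,"ry":0,"rz":0}]'
python3 -m jog '[{"tx":0,"ty":0,"tz":0,"rx":0,"ry":0,"rz":0},{"tx":0,"ty":0,"tz":0,"rx":0,"ry":0,"rz":0},{"tx":0,"ty":0,"tz":0,"rx":0,"ry":0,"rz":0},{"tx":0,"ty":0,"tz":2,"rx":0,"ry":0,"rz":0},{"tx":0,"ty":0,"tz":4,"rx":0,"ry":0,"rz":0},{"tx":0,"ty":-2,"tz":5,"rx":0,"ry":0,"rz":0}]' 0.25
python3 -m jog '[{"tx":-0.3,"ty":-6,"tz":0,"rx":0,"ry":0,"rz":-0.02},{"tx":-0.3,"ty":-6,"tz":0,"rx":0,"ry":0,"rz":0},{"tx":-0.3,"ty":-6,"tz":0,"rx":0,"ry":0,"rz":0},{"tx":-0.3,"ty":-6,"tz":0,"rx":0,"ry":0,"rz":0},{"tx":-0.3,"ty":-6,"tz":0,"rx":0,"ry":0,"rz":0},{"tx":-0.3,"ty":-6,"tz":0,"rx":0,"ry":0,"rz":0},{"tx":0,"ty":-6,"tz":0,"rx":0,"ry":0,"rz":0},{"tx":0,"ty":-6,"tz":0,"rx":0,"ry":0,"rz":0}]' 0
python3 - <<'E'
from h import *
c=grab("top","t11"); st()
a=cv2.resize(c["img"][190:310,70:190,::-1],(400,400),interpolation=cv2.INTER_CUBIC);b=cv2.resize(c["img"][190:325,345:480,::-1],(400,400),interpolation=cv2.INTER_CUBIC)
cv2.imwrite("pics/t11.png",np.hstack([a,b]))
E
```

```text
time: 53.45
tcp_pos: [0.5757, 0.3642, 0.0987]
tcp_rot: [0.536, -0.532, 0.464, -0.463]
ft_force: [-3.6, -4.3, 5.1]
width: 0.0296
time: 54.2
tcp_pos: [0.5745, 0.3456, 0.2091]
tcp_rot: [0.536, -0.533, 0.464, -0.461]
ft_force: [0.5, 0.1, -0.5]
width: 0.064
time: 55.2
tcp_pos: [0.558, -0.1377, 0.2094]
tcp_rot: [0.531, -0.527, 0.469, -0.469]
ft_force: [0.8, -0.3, 0.2]
width: 0.0856
{'time': 55.25, 'joint_positions': [0.5373, 0.3304, -0.4183, 1.5596, 0.1384, 1.2782, 0.2091], 'tcp_pos': [0.5566, -0.149, 0.2088], 'ft_force': [-1.016, -8.6874, 0.1599], 'width': 0.0852} toolY [ 0.003 -0.001 -1.   ] toolZ [0.994 0.109 0.003]
```

View pics/t11.png

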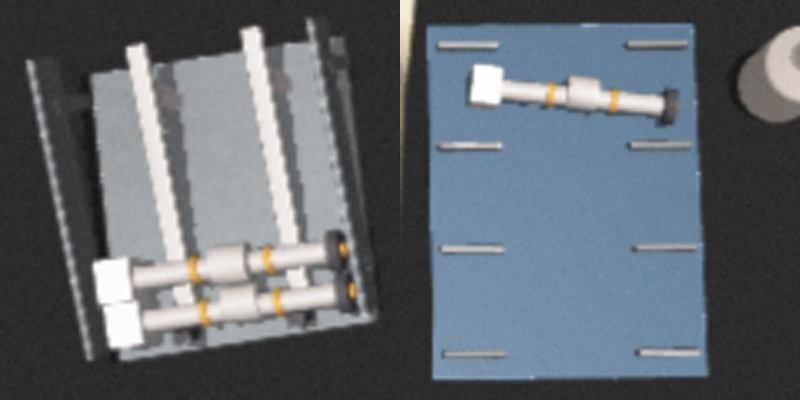

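Camshaft 2 lies above camshaft 1, both with blocks on the left. Camshaft 3 is unmoved, so I'll fetch it.

```bash
python3 -m jog '[{"tx":0.2,"ty":-5,"tz":0,"rx":0,"ry":0,"rz":-0.11},{"tx":0.2,"ty":-5,"tz":0,"rx":0,"ry":0,"rz":-0.11},{"tx":0.2,"ty":-5,"tz":-1,"rx":0,"ry":0,"rz":0},{"tx":0.2,"ty":-5,"tz":-3,"rx":0,"ry":0,"rz":0},{"tx":0,"ty":-1.8,"tz":-3,"rx":0,"ry":0,"rz":0},{"tx":0,"ty":0,"tz":0,"rx":0,"ry":0,"rz":0}]'; python3 -c 'from h import *; st()'
```

```text
time: 56.0
tcp_pos: [0.5639, -0.3551, 0.1355]
tcp_rot: [0.475, -0.473, 0.527, -0.523]
ft_force: [-0.0, 0.8, -0.5]
width: 0.0857
{'time': 56.0, 'joint_positions': [0.711, 0.5649, -0.2883, 1.3805, 0.1569, 1.2231, 0.3087], 'tcp_pos': [0.5639, -0.3551, 0.1355], 'ft_force': [-0.0238, 0.7966, -0.4741], 'width': 0.0857} toolY [-0.001  0.007 -1.   ] toolZ [ 0.995 -0.102 -0.002]
```

```bash
python3 -m jog '[{"tx":0,"ty":-1.2,"tz":-3,"rx":0,"ry":0,"rz":-0.01},{"tx":0,"ty":0,"tz":-4,"rx":0,"ry":0,"rz":0},{"tx":0,"ty":0,"tz":-2.5,"rx":0,"ry":0,"rz":0},{"tx":0,"ty":0,"tz":-1.4,"rx":0,"ry":0,"rz":0},{"tx":0,"ty":0,"tz":0,"rx":0,"ry":0,"rz":0}]'
python3 -m jog '[{"tx":0,"ty":0,"tz":0,"rx":0,"ry":0,"rz":0},{"tx":0,"ty":0,"tz":0,"rx":0,"ry":0,"rz":0},{"tx":0,"ty":0,"tz":0,"rx":0,"ry":0,"rz":0},{"tx":0,"ty":0,"tz":0,"rx":0,"ry":0,"rz":0},{"tx":0,"ty":0,"tz":0,"rx":0,"ry":0,"rz":0},{"tx":0,"ty":0,"tz":0,"rx":0,"ry":0,"rz":0}]' 0.9 60
python3 -m jog '[{"tx":0,"ty":0,"tz":3,"rx":0,"ry":0,"rz":0},{"tx":0,"ty":0,"tz":5,"rx":0,"ry":0,"rz":0},{"tx":0,"ty":0,"tz":6,"rx":0,"ry":0,"rz":0},{"tx":0,"ty":0,"tz":3.5,"rx":0,"ry":0,"rz":0},{"tx":0,"ty":0,"tz":0,"rx":0,"ry":0,"rz":0}]';python3 -c 'from h import *; held("w12")'
```

```text
time: 56.62
tcp_pos: [0.5664, -0.3649, 0.0291]
tcp_rot: [0.474, -0.47, 0.527, -0.526]
ft_force: [1.7, -0.3, 0.6]
width: 0.0855
time: 57.38
tcp_pos: [0.5665, -0.3663, 0.0296]
tcp_rot: [-0.474, 0.47, -0.526, 0.527]
ft_force: [0.7, -0.7, 6.3]
width: 0.0288
time: 58.0
tcp_pos: [0.5667, -0.3664, 0.2061]
tcp_rot: [-0.474, 0.47, -0.526, 0.528]
ft_force: [-0.2, -0.7, -6.2]
width: 0.0291
{'time': 58.05, 'joint_positions': [0.7177, 0.5317, -0.2889, 1.2763, 0.143, 1.3537, 0.3265], 'tcp_pos': [0.5655, -0.3659, 0.2031], 'ft_force': [0.5677, 0.4488, -7.1711], 'width': 0.0291} toolY [ 0.003  0.005 -1.   ] toolZ [ 0.994 -0.109  0.002]
shaft 4255 across [-0.0114 -0.0028  0.0056] along [0.0302 0.0647] ztop 0.2057 xy [ 0.568  -0.3175  0.2038]
block 7981 across [-0.019  -0.003   0.0132] along [0.0783 0.0993] ztop 0.2142 xy [ 0.5722 -0.2769  0.213 ]
```

```bash
python3 -m jog '[{"tx":-0.75,"ty":4.7,"tz":0,"rx":0,"ry":0,"rz":0.008},{"tx":-0.75,"ty":4.7,"tz":0,"rx":0,"ry":0,"rz":0.008},{"tx":-0.75,"ty":4.8,"tz":0,"rx":0,"ry":0,"rz":0.008},{"tx":-0.75,"ty":4.8,"tz":0,"rx":0,"ry":0,"rz":0.008},{"tx":-0.75,"ty":4.8,"tz":0,"rx":0,"ry":0,"rz":0.008},{"tx":-0.75,"ty":4.8,"tz":0,"rx":0,"ry":0,"rz":0.008},{"tx":-0.75,"ty":4.7,"tz":0,"rx":0,"ry":0,"rz":0.008},{"tx":-0.75,"ty":4.7,"tz":0,"rx":0,"ry":0,"rz":0.008}]'
python3 -m jog '[{"tx":0,"ty":0,"tz":-3,"rx":0,"ry":0,"rz":0},{"tx":0,"ty":0,"tz":-3,"rx":0,"ry":0,"rz":0},{"tx":0,"ty":0,"tz":0,"rx":0,"ry":0,"rz":0}]';python3 -c 'from h import *; held("w13")'
```

```text
time: 59.05
tcp_pos: [0.5034, 0.0153, 0.2003]
tcp_rot: [0.489, -0.488, 0.513, -0.509]
ft_force: [0.9, 0.6, -5.2]
width: 0.0287
time: 59.42
tcp_pos: [0.502, 0.0138, 0.1388]
tcp_rot: [0.488, -0.489, 0.514, -0.508]
ft_force: [0.6, 0.8, -4.3]
width: 0.0291
{'time': 59.475, 'joint_positions': [0.3515, 0.252, -0.5031, 1.8257, 0.1285, 1.1003, -0.2425], 'tcp_pos': [0.5036, 0.0139, 0.1409], 'ft_force': [0.6451, -0.3994, -4.1723], 'width': 0.0291} toolY [-0.004  0.006 -1.   ] toolZ [ 0.999 -0.045 -0.004]
shaft 4327 across [-0.0142 -0.0055  0.0028] along [0.0301 0.0647] ztop 0.1386 xy [0.5002 0.0622 0.1367]
block 8771 across [-0.0217 -0.0042  0.0124] along [0.0783 0.1198] ztop 0.1472 xy [0.5035 0.1043 0.1459]
```

```bash
python3 -m jog '[{"tx":0.4,"ty":0,"tz":-1.8,"rx":0,"ry":0,"rz":0},{"tx":0,"ty":0,"tz":-1.2,"rx":0,"ry":0,"rz":0},{"tx":0,"ty":0,"tz":-0.5,"rx":0,"ry":0,"rz":0},{"tx":0,"ty":0,"tz":-0.2,"rx":0,"ry":0,"rz":0},{"tx":0,"ty":0,"tz":0,"rx":0,"ry":0,"rz":0}]'
python3 -m jog '[{"tx":0,"ty":0,"tz":0,"rx":0,"ry":0,"rz":0},{"tx":0,"ty":0,"tz":0,"rx":0,"ry":0,"rz":0},{"tx":0,"ty":0,"tz":0,"rx":0,"ry":0,"rz":0}]' 0.4
python3 -m jog '[{"tx":0,"ty":0,"tz":3,"rx":0,"ry":0,"rz":0},{"tx":0,"ty":0,"tz":5,"rx":0,"ry":0,"rz":0},{"tx":-1.5,"ty":-5,"tz":0,"rx":0,"ry":0,"rz":0},{"tx":-1.7,"ty":-5,"tz":0,"rx":0,"ry":0,"rz":0},{"tx":-1.7,"ty":-5,"tz":0,"rx":0,"ry":0,"rz":0},{"tx":0,"ty":0,"tz":0,"rx":0,"ry":0,"rz":0}]'
python3 - <<'E'
from h import *
d=grab("wrist","w14");dial();st();seat("q3")
P=cloud(d);z=P[...,2]; m=(P[...,1]<-.12)&(P[...,1]>-.155)&(z>.06)&(z<.125)&(P[...,0]<.56)&(P[...,0]>.42)
Q=P[m]; print(len(Q),Q.min(0),Q.max(0),np.median(Q,0))
E
```

```text
time: 60.1
tcp_pos: [0.5098, 0.0142, 0.1065]
tcp_rot: [0.49, -0.487, 0.512, -0.511]
ft_force: [0.2, 0.2, -4.4]
width: 0.0289
time: 60.48
tcp_pos: [0.5101, 0.0142, 0.1069]
tcp_rot: [0.491, -0.486, 0.512, -0.511]
ft_force: [0.8, -0.6, -0.5]
width: 0.0513
time: 61.22
tcp_pos: [0.4591, -0.1406, 0.1864]
tcp_rot: [0.488, -0.485, 0.514, -0.513]
ft_force: [-0.4, 1.0, 0.2]
width: 0.0512
t 61.38 tcp [ 0.461  -0.135   0.1865] f [-0.5 -0.7 -0.1] dial [2.479, 11.6, 113, 2.6, 14.3, 163]
{'time': 61.375, 'joint_positions': [0.5902, 0.1391, -0.3991, 1.8333, 0.0521, 1.1789, 0.1301], 'tcp_pos': [0.461, -0.135, 0.1865], 'ft_force': [-0.5091, -0.6607, -0.0881], 'width': 0.0513} toolY [ 0.003  0.005 -1.   ] toolZ [ 0.999 -0.045  0.003]
top (0.022, 0.036) 44 X 0.0005 ztop 0.103
top (0.066, 0.072) 17 X 0.0015 ztop 0.1031
top (-0.036, -0.022) 41 X 0.0001 ztop 0.1036
top (0.078, 0.1) 145 X -0.0005 ztop 0.1113
scene (0.022, 0.036) 38 X 0.0089 ztop 0.1037
scene (0.066, 0.072) 15 X 0.008 ztop 0.1036
scene (-0.036, -0.022) 42 X 0.0082 ztop 0.104
scene (-0.072, -0.066) 14 X 0.0094 ztop 0.1031
scene (0.078, 0.1) 109 X 0.0144 ztop 0.1126
1296 [ 0.44659293 -0.15498574  0.09929429] [ 0.46339747 -0.12000119  0.10950287] [ 0.45512473 -0.13699122  0.10647432]
```

```bash
D='from h import *; dial()'
python3 -m jog '[{"tx":-0.5,"ty":0,"tz":-4,"rx":0,"ry":0,"rz":0},{"tx":0,"ty":0,"tz":-3,"rx":0,"ry":0,"rz":0},{"tx":0,"ty":0,"tz":-1.4,"rx":0,"ry":0,"rz":0},{"tx":0,"ty":0,"tz":0,"rx":0,"ry":0,"rz":0}]'
python3 -m jog '[{"tx":0,"ty":0,"tz":0,"rx":0,"ry":0,"rz":0},{"tx":0,"ty":0,"tz":0,"rx":0,"ry":0,"rz":0},{"tx":0,"ty":0,"tz":0,"rx":0,"ry":0,"rz":0},{"tx":0,"ty":0,"tz":0,"rx":0,"ry":0,"rz":0}]' 0.9 20 ;python3 -c "$D"
python3 -m jog '[{"tx":0.27,"ty":0,"tz":0.24,"rx":0,"ry":0,"rz":0},{"tx":0.29,"ty":0,"tz":0.21,"rx":0,"ry":0,"rz":0},{"tx":0.31,"ty":0,"tz":0.18,"rx":0,"ry":0,"rz":0},{"tx":0.33,"ty":0,"tz":0.15,"rx":0,"ry":0,"rz":0},{"tx":0,"ty":0,"tz":0,"rx":0,"ry":0,"rz":0}]' >/dev/null; python3 -c "$D"
```

```text
time: 61.98
tcp_pos: [0.4556, -0.135, 0.1019]
tcp_rot: [0.491, -0.487, 0.512, -0.51]
ft_force: [0.1, 0.3, 0.1]
width: 0.0514
time: 62.48
tcp_pos: [0.4559, -0.136, 0.103]
tcp_rot: [0.49, -0.487, 0.512, -0.511]
ft_force: [-2.6, 0.6, 6.3]
width: 0.0154
t 62.58 tcp [ 0.4557 -0.136   0.1029] f [-2.7  0.8  5.9] dial [2.466, 12.2, 150, 2.599, 14.3, 163]
t 63.3 tcp [ 0.4685 -0.1365  0.1105] f [-0.3 -4.1  3.3] dial [1.771, 11.8, 82, 1.982, 11.9, 353]
```

```bash
D='from h import *; dial()'
python3 -m jog '[{"tx":0.35,"ty":-0.02,"tz":0.10,"rx":0,"ry":0,"rz":0},{"tx":0.35,"ty":-0.02,"tz":0.06,"rx":0,"ry":0,"rz":0},{"tx":0.36,"ty":-0.02,"tz":0.03,"rx":0,"ry":0,"rz":0},{"tx":0.36,"ty":-0.02,"tz":-0.01,"rx":0,"ry":0,"rz":0},{"tx":0,"ty":0,"tz":0,"rx":0,"ry":0,"rz":0}]' >/dev/null; python3 -c "$D"
python3 -m jog '[{"tx":0.36,"ty":-0.02,"tz":-0.04,"rx":0,"ry":0,"rz":0},{"tx":0.35,"ty":-0.02,"tz":-0.08,"rx":0,"ry":0,"rz":0},{"tx":0.34,"ty":-0.02,"tz":-0.11,"rx":0,"ry":0,"rz":0},{"tx":0.33,"ty":-0.02,"tz":-0.15,"rx":0,"ry":0,"rz":0},{"tx":0,"ty":0,"tz":0,"rx":0,"ry":0,"rz":0}]' >/dev/null; python3 -c "$D"
python3 -m jog '[{"tx":0.31,"ty":-0.02,"tz":-0.18,"rx":0,"ry":0,"rz":0},{"tx":0.29,"ty":-0.02,"tz":-0.21,"rx":0,"ry":0,"rz":0},{"tx":0.27,"ty":-0.02,"tz":-0.24,"rx":0,"ry":0,"rz":0},{"tx":0.25,"ty":-0.02,"tz":-0.26,"rx":0,"ry":0,"rz":0},{"tx":0,"ty":0,"tz":0,"rx":0,"ry":0,"rz":0}]' >/dev/null; python3 -c "$D"
python3 -m jog '[{"tx":0.22,"ty":-0.01,"tz":-0.29,"rx":0,"ry":0,"rz":0},{"tx":0.19,"ty":-0.01,"tz":-0.31,"rx":0,"ry":0,"rz":0},{"tx":0.16,"ty":-0.01,"tz":-0.32,"rx":0,"ry":0,"rz":0},{"tx":0.12,"ty":-0.01,"tz":-0.34,"rx":0,"ry":0,"rz":0},{"tx":0,"ty":0,"tz":0,"rx":0,"ry":0,"rz":0}]' >/dev/null; python3 -c "$D"
```

```text
t 64.03 tcp [ 0.4827 -0.1371  0.1123] f [ 1.6 -5.1  2.7] dial [1.611, 11.5, 132, 1.824, 11.5, 289]
t 64.75 tcp [ 0.4966 -0.1378  0.1084] f [ 2.1 -5.2  3.1] dial [2.08, 12.5, 181, 2.303, 12.2, 242]
t 65.47 tcp [ 0.5078 -0.1383  0.0992] f [ 3.9 -5.2  0.9] dial [3.046, 12.0, 120, 3.135, 12.8, 103]
t 66.2 tcp [ 0.5144 -0.1386  0.0862] f [ 5.3 -5.  -1.6] dial [-2.384, 10.3, 242, -2.437, 12.2, 264]
```

```bash
D='from h import *; dial()'
python3 -m jog '[{"tx":0.09,"ty":-0.05,"tz":-0.35,"rx":0,"ry":0,"rz":0},{"tx":0.05,"ty":0,"tz":-0.36,"rx":0,"ry":0,"rz":0},{"tx":0,"ty":0,"tz":0,"rx":0,"ry":0,"rz":0}]' >/dev/null; python3 -c "$D"
python3 -m jog '[{"tx":0.02,"ty":0,"tz":-0.36,"rx":0,"ry":0,"rz":0},{"tx":-0.02,"ty":0,"tz":-0.36,"rx":0,"ry":0,"rz":0},{"tx":0,"ty":0,"tz":0,"rx":0,"ry":0,"rz":0}]' >/dev/null; python3 -c "$D"
python3 -m jog '[{"tx":-0.06,"ty":0,"tz":-0.36,"rx":0,"ry":0,"rz":0},{"tx":-0.09,"ty":0,"tz":-0.35,"rx":0,"ry":0,"rz":0},{"tx":0,"ty":0,"tz":0,"rx":0,"ry":0,"rz":0}]' >/dev/null; python3 -c "$D"
```

```text
t 66.67 tcp [ 0.5156 -0.1387  0.079 ] f [ 6.6 -3.2 -1.4] dial [-2.237, 10.8, 164, -2.341, 12.7, 214]
t 67.15 tcp [ 0.5153 -0.1387  0.0716] f [ 6.9 -3.3 -3.3] dial [-2.332, 11.4, 196, -2.39, 13.0, 210]
t 67.62 tcp [ 0.5135 -0.1386  0.0643] f [ 5.5 -2.3 -3.9] dial [-2.695, 10.8, 178, -2.677, 14.3, 209]
```

```bash
python3 - <<'E'
from fit import fit
D=[[.4557,.1029,2.466,2.599],[.4685,.1105,1.771,1.982],[.4827,.1123,1.611,1.824],[.4966,.1084,2.08,2.303],[.5078,.0992,3.046,3.135],[.5144,.0862,-2.384,-2.437],[.5156,.079,-2.237,-2.341],[.5153,.0716,-2.332,-2.39],[.5135,.0643,-2.695,-2.677]]
fit(D); fit(D[4:])
print("cam1"); fit([[.4663,.1081,1.883,2.079],[.4812,.1108,1.602,1.792],[.4958,.1072,1.898,2.096],[.5072,.0984,2.659,2.797],[.5141,.0858,-2.85,-2.775],[.5156,.0779,-2.577,-2.633],[.5154,.0705,-2.589,-2.633],[.5137,.0632,-2.851,-2.773],[.5103,.0562,3.053,3.132]])
E
```

```text
scene [2.756 1.237 1.532] rms 0.056 target tcp [515.7  77.8]
top [2.854 1.08  1.527] rms 0.032 target tcp [515.7  78. ]
mean [2.805 1.159 1.529] rms 0.043 target tcp [515.7  77.9]
axis [479.8  76.4] phi [-0.738 -0.319  0.082  0.485  0.889  1.296  1.499  1.706  1.916] circ res [-0.2 -0.1 -0.   0.1  0.1 -0.  -0.1 -0.1 -0.1]
scene [2.578 1.467 1.52 ] rms 0.009 target tcp [515.6  78.5]
top [2.781 1.177 1.529] rms 0.01 target tcp [515.6  78.2]
mean [2.679 1.322 1.524] rms 0.008 target tcp [515.6  78.4]
axis [479.7  76.7] phi [0.896 1.304 1.507 1.713 1.922] circ res [ 0. -0. -0. -0.  0.]
cam1
scene [2.601 1.06  1.594] rms 0.049 target tcp [515.7  74.1]
top [2.718 0.95  1.591] rms 0.027 target tcp [515.7  74.2]
mean [2.659 1.005 1.593] rms 0.034 target tcp [515.7  74.1]
axis [479.7  74.9] phi [-0.385  0.041  0.462  0.863  1.264  1.488  1.694  1.903  2.12 ] circ res [-0.2 -0.1  0.1  0.1  0.1 -0.  -0.1 -0.1 -0.2]
```

```bash
D='from h import *; dial()'
python3 -m jog '[{"tx":0.09,"ty":0,"tz":0.35,"rx":0,"ry":0,"rz":0},{"tx":0.06,"ty":0,"tz":0.36,"rx":0,"ry":0,"rz":0},{"tx":0.03,"ty":0,"tz":0.36,"rx":0,"ry":0,"rz":0},{"tx":0,"ty":0,"tz":0.32,"rx":0,"ry":0,"rz":0},{"tx":0,"ty":0,"tz":0,"rx":0,"ry":0,"rz":0}]' >/dev/null; python3 -c "$D"
```

```text
t 68.35 tcp [ 0.5157 -0.1387  0.0788] f [ 4.8 -2.3  1.9] dial [-2.224, 11.3, 184, -2.342, 12.5, 218]
```

At the maximum. Release, check the dial, then on to the punch.

```bash
D='from h import *; dial()'
python3 -m jog '[{"tx":0,"ty":0,"tz":0,"rx":0,"ry":0,"rz":0},{"tx":0,"ty":0,"tz":0,"rx":0,"ry":0,"rz":0},{"tx":0,"ty":0,"tz":0,"rx":0,"ry":0,"rz":0}]' 0.5; python3 -c "$D"
python3 -m jog '[{"tx":0,"ty":0,"tz":3,"rx":0,"ry":0,"rz":0},{"tx":0,"ty":0,"tz":5,"rx":0,"ry":0,"rz":0},{"tx":0,"ty":0,"tz":4.2,"rx":0,"ry":0,"rz":0},{"tx":0,"ty":5,"tz":0,"rx":0,"ry":0,"rz":0},{"tx":0,"ty":6,"tz":0,"rx":0,"ry":0,"rz":0},{"tx":0,"ty":6,"tz":0,"rx":0,"ry":0,"rz":0},{"tx":0,"ty":6,"tz":0,"rx":0,"ry":0,"rz":0},{"tx":0,"ty":5.6,"tz":0,"rx":0,"ry":0,"rz":0}]' 1
python3 -m jog '[{"tx":0,"ty":0,"tz":-2,"rx":0,"ry":0,"rz":0},{"tx":0,"ty":0,"tz":-1.6,"rx":0,"ry":0,"rz":0},{"tx":0,"ty":0,"tz":0,"rx":0,"ry":0,"rz":0},{"tx":0,"ty":0,"tz":0,"rx":0,"ry":0,"rz":0}]'; python3 -c "$D"
```

```text
time: 68.72
tcp_pos: [0.5147, -0.1387, 0.0785]
tcp_rot: [0.49, -0.487, 0.512, -0.51]
ft_force: [-0.3, 0.0, -0.2]
width: 0.0423
t 68.83 tcp [ 0.5151 -0.139   0.0788] f [0.6 0.2 0.6] dial [-2.224, 11.3, 182, -2.34, 12.7, 213]
time: 69.82
tcp_pos: [0.515, 0.1488, 0.2012]
tcp_rot: [0.49, -0.487, 0.512, -0.51]
ft_force: [1.6, 0.0, -0.1]
width: -0.0003
time: 70.32
tcp_pos: [0.5158, 0.146, 0.1655]
tcp_rot: [0.49, -0.486, 0.512, -0.511]
ft_force: [0.2, -0.7, 0.2]
width: 0.0002
t 70.42 tcp [0.516  0.1463 0.1658] f [0.3 0.3 0.5] dial [-2.224, 11.3, 183, -2.341, 12.6, 213]
```

```bash
D='from h import *; dial()'
python3 -m jog '[{"tx":0,"ty":0.2,"tz":-1.0,"rx":0,"ry":0,"rz":0},{"tx":0,"ty":0,"tz":-1.0,"rx":0,"ry":0,"rz":0},{"tx":0,"ty":0,"tz":-0.5,"rx":0,"ry":0,"rz":0},{"tx":0,"ty":0,"tz":-0.5,"rx":0,"ry":0,"rz":0},{"tx":0,"ty":0,"tz":-0.2,"rx":0,"ry":0,"rz":0},{"tx":0,"ty":0,"tz":0,"rx":0,"ry":0,"rz":0}]'
python3 -m jog '[{"tx":0,"ty":0,"tz":-0.2,"rx":0,"ry":0,"rz":0},{"tx":0,"ty":0,"tz":0,"rx":0,"ry":0,"rz":0}]'; python3 -c "$D"
```

```text
time: 71.18
tcp_pos: [0.5153, 0.1489, 0.1334]
tcp_rot: [0.49, -0.487, 0.512, -0.51]
ft_force: [-2.7, -1.7, 7.5]
width: -0.0
time: 71.42
tcp_pos: [0.5154, 0.149, 0.1329]
tcp_rot: [0.49, -0.487, 0.512, -0.511]
ft_force: [-8.3, -2.4, 20.6]
width: 0.0
t 71.53 tcp [0.5155 0.1489 0.133 ] f [-8.1 -3.  20.2] dial [-2.223, 11.2, 179, -2.346, 12.5, 214]
```

Punched on the stop. Lift and locate the cam.

```bash
python3 -m jog '[{"tx":0,"ty":0,"tz":2,"rx":0,"ry":0,"rz":0},{"tx":0,"ty":0,"tz":3,"rx":0,"ry":0,"rz":0},{"tx":0,"ty":-4,"tz":2,"rx":0,"ry":0,"rz":0},{"tx":-0.5,"ty":-4.7,"tz":0,"rx":0,"ry":0,"rz":0},{"tx":-0.5,"ty":-4.7,"tz":0,"rx":0,"ry":0,"rz":0},{"tx":0,"ty":0,"tz":0,"rx":0,"ry":0,"rz":0}]' 0.4
python3 - <<'E'
from h import *
c=grab("wrist","w15"); st(); Q=cloud(c).reshape(-1,3)
m=(abs(Q[:,0]-.506)<.02)&(Q[:,2]>.085)&(Q[:,2]<.125); Q=Q[m]
for y in np.arange(-.004,.046,.004):
    k=abs(Q[:,1]-y)<.002
    if k.sum()>10: print(round(y,3),Q[k,0].min().round(4),Q[k,0].max().round(4),np.percentile(Q[k,2],90).round(4))
E
```

```text
time: 72.28
tcp_pos: [0.505, 0.0099, 0.2006]
tcp_rot: [0.488, -0.486, 0.514, -0.513]
ft_force: [-0.4, 0.6, 0.8]
width: 0.0512
{'time': 72.325, 'joint_positions': [0.3665, 0.1929, -0.5095, 1.75, 0.0951, 1.222, -0.2171], 'tcp_pos': [0.5052, 0.0127, 0.2007], 'ft_force': [0.314, 0.6129, 0.8459], 'width': 0.0511} toolY [ 0.002  0.004 -1.   ] toolZ [ 0.999 -0.05   0.001]
-0.004 0.4971 0.5144 0.1006
0.0 0.491 0.5203 0.1025
0.004 0.4911 0.5205 0.1027
0.008 0.4913 0.5206 0.1028
0.012 0.491 0.5207 0.1028
0.016 0.4911 0.5209 0.1027
0.02 0.4914 0.521 0.1029
0.024 0.4917 0.5215 0.1027
0.028 0.4919 0.5207 0.1014
0.032 0.4986 0.5159 0.1007
0.036 0.4989 0.5161 0.1005
0.04 0.4964 0.519 0.1028
0.044 0.4966 0.519 0.1025
```

```bash
python3 -m jog '[{"tx":0.1,"ty":0.1,"tz":-4,"rx":0,"ry":0,"rz":0},{"tx":0,"ty":0,"tz":-4,"rx":0,"ry":0,"rz":0},{"tx":0,"ty":0,"tz":-2.3,"rx":0,"ry":0,"rz":0},{"tx":0,"ty":0,"tz":0,"rx":0,"ry":0,"rz":0},{"tx":0,"ty":0,"tz":0,"rx":0,"ry":0,"rz":0}]'
python3 -m jog '[{"tx":0,"ty":0,"tz":0,"rx":0,"ry":0,"rz":0},{"tx":0,"ty":0,"tz":0,"rx":0,"ry":0,"rz":0},{"tx":0,"ty":0,"tz":0,"rx":0,"ry":0,"rz":0},{"tx":0,"ty":0,"tz":0,"rx":0,"ry":0,"rz":0},{"tx":0,"ty":0,"tz":0,"rx":0,"ry":0,"rz":0}]' 0.9 60
python3 -m jog '[{"tx":0,"ty":0,"tz":3,"rx":0,"ry":0,"rz":0},{"tx":0,"ty":0,"tz":5,"rx":0,"ry":0,"rz":0},{"tx":0.6,"ty":3,"tz":3,"rx":0,"ry":0,"rz":0.02},{"tx":1,"ty":5.2,"tz":0,"rx":0,"ry":0,"rz":0.03},{"tx":1,"ty":5.2,"tz":0,"rx":0,"ry":0,"rz":0.03},{"tx":1,"ty":5.2,"tz":0,"rx":0,"ry":0,"rz":0.03},{"tx":1,"ty":5.2,"tz":0,"rx":0,"ry":0,"rz":0.03},{"tx":1,"ty":5.2,"tz":0,"rx":0,"ry":0,"rz":0.03}]'
python3 -m jog '[{"tx":1.3,"ty":5.6,"tz":0,"rx":0,"ry":0,"rz":0.02},{"tx":0,"ty":0,"tz":-3,"rx":0,"ry":0,"rz":0},{"tx":0,"ty":0,"tz":-3,"rx":0,"ry":0,"rz":0},{"tx":0,"ty":0,"tz":0,"rx":0,"ry":0,"rz":0}]'
python3 -c 'from h import *; held("w16")'
```

```text
time: 72.95
tcp_pos: [0.5071, 0.0168, 0.099]
tcp_rot: [0.491, -0.487, 0.511, -0.51]
ft_force: [0.3, -1.4, 0.4]
width: 0.0514
time: 73.58
tcp_pos: [0.507, 0.0161, 0.0994]
tcp_rot: [0.491, -0.486, 0.511, -0.511]
ft_force: [-2.1, 0.2, 7.1]
width: 0.0286
time: 74.58
tcp_pos: [0.5626, 0.3068, 0.2075]
tcp_rot: [0.532, -0.529, 0.469, -0.467]
ft_force: [1.8, 0.6, -4.4]
width: 0.0284
time: 75.08
tcp_pos: [0.5739, 0.3601, 0.1443]
tcp_rot: [-0.534, 0.536, -0.464, 0.461]
ft_force: [0.6, -0.1, -4.9]
width: 0.029
{'time': 75.125, 'joint_positions': [-0.2171, 0.6371, -0.6115, 1.3214, 0.3594, 1.2922, -0.6887], 'tcp_pos': [0.5749, 0.3609, 0.1468], 'ft_force': [-0.1265, 0.1818, -3.9901], 'width': 0.0287} toolY [-0.002  0.003 -1.   ] toolZ [ 0.99   0.144 -0.001]
shaft 4348 across [-0.0095 -0.001   0.0073] along [0.0305 0.0647] ztop 0.1456 xy [0.5669 0.4088 0.1436]
block 9572 across [-0.0205  0.0028  0.0266] along [0.0782 0.1174] ztop 0.1574 xy [0.5644 0.4497 0.1504]
```

```bash
python3 -m jog '[{"tx":0,"ty":0,"tz":-2.5,"rx":0,"ry":0,"rz":0},{"tx":0,"ty":0,"tz":-1.4,"rx":0,"ry":0,"rz":0},{"tx":0,"ty":0,"tz":-0.5,"rx":0,"ry":0,"rz":0},{"tx":0,"ty":0,"tz":-0.4,"rx":0,"ry":0,"rz":0},{"tx":0,"ty":0,"tz":0,"rx":0,"ry":0,"rz":0}]'
python3 -m jog '[{"tx":0,"ty":0,"tz":-0.2,"rx":0,"ry":0,"rz":0},{"tx":0,"ty":0,"tz":0,"rx":0,"ry":0,"rz":0}]'
```

```text
time: 75.75
tcp_pos: [0.5756, 0.362, 0.1005]
tcp_rot: [0.537, -0.533, 0.463, -0.462]
ft_force: [0.1, 0.0, -4.7]
width: 0.0289
time: 76.0
tcp_pos: [0.5755, 0.3619, 0.0982]
tcp_rot: [0.537, -0.533, 0.463, -0.462]
ft_force: [-0.8, 1.0, -6.3]
width: 0.0288
```

```bash
python3 -m jog '[{"tx":0,"ty":0,"tz":-0.1,"rx":0,"ry":0,"rz":0},{"tx":0,"ty":0,"tz":0,"rx":0,"ry":0,"rz":0}]'
python3 -m jog '[{"tx":0,"ty":0,"tz":0,"rx":0,"ry":0,"rz":0},{"tx":0,"ty":0,"tz":0,"rx":0,"ry":0,"rz":0},{"tx":0,"ty":0,"tz":0,"rx":0,"ry":0,"rz":0},{"tx":0,"ty":0,"tz":2,"rx":0,"ry":0,"rz":0},{"tx":0,"ty":0,"tz":4,"rx":0,"ry":0,"rz":0},{"tx":0,"ty":-2,"tz":5,"rx":0,"ry":0,"rz":0}]' 0.25
python3 -m jog '[{"tx":-0.3,"ty":-6,"tz":0,"rx":0,"ry":0,"rz":0},{"tx":-0.3,"ty":-6,"tz":0,"rx":0,"ry":0,"rz":0},{"tx":-0.3,"ty":-6,"tz":0,"rx":0,"ry":0,"rz":0},{"tx":-0.3,"ty":-6,"tz":0,"rx":0,"ry":0,"rz":0},{"tx":-0.3,"ty":-6,"tz":0,"rx":0,"ry":0,"rz":0},{"tx":-0.3,"ty":-6,"tz":0,"rx":0,"ry":0,"rz":0},{"tx":0,"ty":-6,"tz":0,"rx":0,"ry":0,"rz":0},{"tx":0,"ty":-6,"tz":0,"rx":0,"ry":0,"rz":0}]'
python3 -m jog '[{"tx":0,"ty":0,"tz":0,"rx":0,"ry":0,"rz":0},{"tx":0,"ty":0,"tz":0,"rx":0,"ry":0,"rz":0},{"tx":0,"ty":0,"tz":0,"rx":0,"ry":0,"rz":0},{"tx":0,"ty":0,"tz":0,"rx":0,"ry":0,"rz":0}]'
python3 - <<'E'
from h import *
c=grab("top","t17"); s=grab("scene","s17"); st()
a=cv2.resize(c["img"][190:310,70:190,::-1],(400,400),interpolation=cv2.INTER_CUBIC);b=cv2.resize(c["img"][100:420,0:640,::-1],(400,200))
d=cv2.resize(s["img"][110:210,380:520,::-1],(400,200),interpolation=cv2.INTER_CUBIC)
cv2.imwrite("pics/t17.png",np.hstack([a,np.vstack([b,d])]))
E
```

```text
time: 76.25
tcp_pos: [0.5755, 0.3619, 0.0979]
tcp_rot: [0.537, -0.533, 0.463, -0.462]
ft_force: [-2.9, -2.3, 2.3]
width: 0.0289
time: 77.0
tcp_pos: [0.5743, 0.3433, 0.209]
tcp_rot: [0.537, -0.534, 0.463, -0.46]
ft_force: [-0.1, 0.3, 0.2]
width: 0.064
time: 78.0
tcp_pos: [0.5577, -0.14, 0.2092]
tcp_rot: [0.537, -0.533, 0.462, -0.462]
ft_force: [0.5, 0.2, -0.8]
width: 0.0639
time: 78.5
tcp_pos: [0.5577, -0.1365, 0.2075]
tcp_rot: [0.537, -0.534, 0.463, -0.461]
ft_force: [-0.2, 0.2, -0.4]
width: 0.0641
{'time': 78.6, 'joint_positions': [0.5932, 0.343, -0.5126, 1.5613, 0.1672, 1.2818, 0.2041], 'tcp_pos': [0.5576, -0.1372, 0.2073], 'ft_force': [0.2269, 0.1493, 0.2961], 'width': 0.064} toolY [ 0.001  0.005 -1.   ] toolZ [0.989 0.146 0.002]
```

View pics/t17.png

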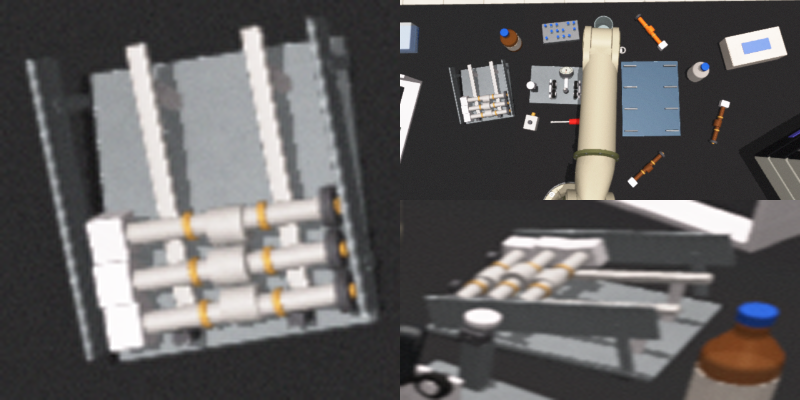

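All three camshafts lie side by side in the chute with their blocks on the left. The tray is empty and the arm is clear, so I'm handing in.

```bash
python3 -c "
from cell import arm
print(arm.close_job())"
```

```text
the job is handed in; nothing more can be done
None
```

All three camshafts were gauged, punched at top dead centre and laid in the chute, nearest first. I handed the job in at about 79 s of robot time.

- **Top dead centre:** I found each maximum by reading the dial needle in two cameras over about half a crank turn and fitting a curve, then turned the crank back to the peak. The settled crank position was within about 2° of the fitted peak each time (about 4° of camshaft turn). The needle did not move noticeably while I released the handle or pressed the punch. The two cameras' needle readings differed by up to about 0.2 rad, but they gave nearly the same peak position.
- **Punch:** Each press ended at the stop height (TCP z about 0.133 m), with force rising to 31 N, 22 N and 20 N while the head stopped moving.
- **Chute:** The last pictures show all three lying side by side against the stops, coupling blocks on the left, with the tray empty.
- **Bystanders:** The ones I could see looked unmoved. The arm hid part of the bench in the last top view, around the wrench and the LC column, so I did not check those there.
- **Slip on the way:** When turning the tool to reverse camshaft 2, I first turned it the wrong way and the last joint came up to its limit at 3.005 rad (range 3.01). I unwound it without touching anything.

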